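# Load the filter cartridge and arm its channel

### The arm

A 7-joint arm with a two-finger parallel gripper is mounted at the origin on the work surface. World frame = base frame: x ahead of the robot, y to its left, z up, the work surface at z = 0. Lengths are in m, angles in rad, forces in N, time in s.
With the tool pointing down it reaches from about 0.35 to 0.9 m from the base axis. Payload 8.1 kg.
Tool frame: the origin (TCP) lies between the finger pads; the fingertips stand 19 mm ahead of it and the grasp point (between the pads) is the TCP; y points along the fingers, x is the direction in which the jaws open and shut, and the axes are right-handed (so a half turn about y gives the same grasp; the last joint's range is limited). The gripper opens to 92 mm and grips with 3 to 60 N. Pads are 19 mm wide; open, the fingers measure 130 mm over their backs; the gripper's body (75 mm by 190 mm) begins 47 mm behind the grasp point.
Start: joints at [1.07, 0.434, 0.025, 1.573, -0.012, 1.134, -0.075], TCP at [0.242, -0.576, 0.216] pointing down, gripper open.
Joint ranges: [-2.62, 2.62], [-0.44, 2.09], [-1.27, 1.32], [0.08, 2.57], [-1.32, 4.46], [0.12, 2], [-2.74, 2.74]. Speed limits (rad/s): [2.22, 2.22, 3.01, 3.01, 3.14, 3.14, 3.14].

### API

Orientations are given as a rotation vector (axis times angle).
In Python, from cell import arm gives the robot as it stands.
- The arm moves only by the tool move_arm, never from a script. Its argument "series" is a list of rows, each an object of numbers: "x", "y", "z": the shift along the tool's x, y, z in cm; "rx", "ry", "rz": the turn, a rotation vector about the tool's x, y, z in rad. In form: [{"x": .., "y": .., "z": .., "rx": .., "ry": .., "rz": ..}, ...]. A call has 1 to 12 rows; each row shifts and turns the pose as measured when the row begins, along the tool's axes as they then stand; what a row does not reach is not made up. A row lasts 1/8 s, in which the tool goes at most 62.5 mm and 10.7 degrees, less where a joint would pass 70% of its speed; a pose out of reach is approached as far as the arm can. A call is refused whole if a number of a shift passes 6.25 or a number of a turn 0.188, either way. A call with a gripper value outside its range is refused whole. "jaw" is the finger opening in cm, from 0 to 9.18, set as the call begins (left out, the last holds). The fingers move at their own pace and stop on an object; "newtons" is the grip in N (left out, the last holds). Time passes only in rows, so rows that do not move let the fingers close. It gives the time, the measured TCP pose, the force and the opening at its end, in the units of the state.
- arm.observe(): the state, without advancing time (a new reading comes with each control period).
- arm.get_image(name): name is "scene" or "top" or "wrist"; returns the picture (400x640x3 uint8, blue, green, red); there is no depth.
- arm.camera_params(name): a dict with "K" (3x3 intrinsics, pixels), "k1" (the pictures are not rectified: a ray, as slopes to the right and down, at radius r is drawn at 1 + k1 r^2 times it, then the intrinsics apply), "R" (3x3) and "t" (3): a world point X has camera coordinates R X + t; the wrist camera has in their place "tool_from_camera" (4x4, takes a point from camera to tool coordinates, whose origin is the TCP and whose axes are the tool frame's). Camera axes: x right, y down, z forward; pixel columns grow to the right and rows downward; lengths in m; the calibration is good to about 2 mm. A picture is of the moment at which its call begins: read the wrist's pose just before it. camera_params takes no time and is no camera call.
- arm.sign_off(): hands the job in, once; it reports no verdict.
The state is a dict: "clock": time; "joints": joint angles; "dq": joint speeds; "joint_efforts": joint torques, N m; "position": TCP position; "ee_rot": TCP orientation; "force": force on the tool from outside, world axes, zero at the start; "ft_torque": the same for the moment, N m; "width": opening from 0.0 (shut) to 1.0 (fully open).
Only numpy, scipy, OpenCV 4.12 (cv2) and the standard library are available. Lean on these libraries where they do the work, as an engineer would, in place of code of your own. Each camera call takes 0.05 s, during which the arm holds its last target.

### The job

Set the blue filter cartridge down in the dock, not dropped, nose (white band) to the end stop, so that it sits flat and its weight holds the red part-present pin down; let go of it. Then take the yellow stylus and with its tip, not with the fingers, flip the orange rocker fully on, leaving the other rockers as they are, and put the stylus back upright in its stand. Leave the bottles and other things on the bench where they stand.

Things in the scene. Friction and masses are not known exactly. Their poses are not given: they have to be found in the camera images.
- cartridge: Blue cartridge, 130 (x) x 46 (y) x 55 mm high, 0.38-0.65 kg. Origin: centre of underside; +x to its nose (white-banded end), z up. Grey square boss on top, 30 x 30 mm, centred at x=y=0, z = 55 to 88 mm: grip it across either pair of faces. Underside flat from x = -35 to +65 (nose); the tail (x = -65 to -35) is cut away 20 mm high, so back to front it misses the pin.
- dock: White and aluminium dock, fixed, 176 (x) x 86 mm. Origin: centre of underside, z up. Floor at z = 12. White rails along x at y = +-26 to 36 (x = -65 to 65), upright to z = 28, flared lead-ins to z = 36; end stop face at x = +68, 46 high; -x end open. Cartridge seated: origin at x = -3 to 0, y = 0, z = 12 mm, its x along the dock's x.
- pin (a joint): Red spring-loaded part-present pin, 12 mm diameter, standing 8 mm out of the dock floor at dock x = +45, y = 0. Value in m: 0 = up, 0.0075 = fully down; about 0.7 N holds it fully down, so the cartridge's own weight does it when the nose lies over it.
- bank: Dark steel plinth of the rocker bank, fixed, 78 (x) x 134 (y) x 12 mm. Origin: centre of its underside. Four rocker modules stand on it side by side along y, 28 mm apart, in any order.
- stylus: Upright switch stylus, 125 mm long, 60 g, hanging in its stand. Origin: its lower tip, z up along it. Steel shank 9 mm diameter from z = 0 to 65, black collar 28 mm diameter from z = 65 to 70, round yellow grip 16 mm diameter from z = 70 to 125 mm.
- stand: The stylus stand, fixed, 70 x 70 mm, 78 mm high. Origin: centre of its underside. A 10 mm top plate with a round 18 mm hole through its middle; when the stylus is home its collar rests on the plate and its tip hangs 13 mm above the bench.
- stand_mouth (a point): Centre of the hole in the stand, level with the top of the plate (78 mm over the bench).
- reagent: Tall amber reagent bottle, 72 mm diameter, 190 mm high, 100 to 112 mm from the middle of the cartridge, at its tail or beside it (+y): it can foul a gripper's body. Origin: centre of its underside. Bystander.
- jar: White jar, green lid, 66 mm diameter, 65 mm high, at the other of those two places. Origin: centre of its underside. Bystander.
- washer: White wash bottle with a red cap, 62 mm diameter, 165 mm high, standing beyond the dock's end stop. Origin: centre of its underside. Bystander.
- beaker: Glass beaker, 80 mm diameter, 95 mm high. Origin: centre of its underside. Bystander.
- rack: White tube rack, 90 x 50 mm, 106 mm high with its blue-capped tubes. Origin: centre of its underside. Bystander.
- pot: Small glass pot, blue lid, 44 mm diameter, 60 mm high, beside the rocker bank. Origin: centre of its underside. Bystander.
- rocker_orange (a joint): Angle of the orange rocker, 46 (x) x 19 (y) mm, pivoting about its middle (22 mm above its module's underside, 34 mm over the bench). 0 = off (the end away from the robot, bank +x, is up), 0.5 rad = fully on (that end down). Needs about 2 N at its end (its friction) and stays where it is left. Starts off.
- unit_orange: Module of the orange rocker, housing 62 x 26 x 12 mm, fixed on the plinth. Origin: centre of its underside, 12 mm over the bench; x as the bank's x, z up.
- press_orange (a point): Point on the top face of the orange rocker 18 mm from its pivot on the bank's +x side: pressed down here it goes on. About 43 mm over the bench when off, 34 mm when on.
- rocker_black (a joint): Angle of the black rocker, 46 (x) x 19 (y) mm, pivoting about its middle (22 mm above its module's underside, 34 mm over the bench). 0 = off (the end away from the robot, bank +x, is up), 0.5 rad = fully on (that end down). Needs about 2 N at its end (its friction) and stays where it is left. Starts off and must stay off.
- unit_black: Module of the black rocker, housing 62 x 26 x 12 mm, fixed on the plinth. Origin: centre of its underside, 12 mm over the bench; x as the bank's x, z up.
- rocker_grey (a joint): Angle of the grey rocker, 46 (x) x 19 (y) mm, pivoting about its middle (22 mm above its module's underside, 34 mm over the bench). 0 = off (the end away from the robot, bank +x, is up), 0.5 rad = fully on (that end down). Needs about 2 N at its end (its friction) and stays where it is left. Starts on and must stay on.
- unit_grey: Module of the grey rocker, housing 62 x 26 x 12 mm, fixed on the plinth. Origin: centre of its underside, 12 mm over the bench; x as the bank's x, z up.
- rocker_white (a joint): Angle of the white rocker, 46 (x) x 19 (y) mm, pivoting about its middle (22 mm above its module's underside, 34 mm over the bench). 0 = off (the end away from the robot, bank +x, is up), 0.5 rad = fully on (that end down). Needs about 2 N at its end (its friction) and stays where it is left. Starts off and must stay off.
- unit_white: Module of the white rocker, housing 62 x 26 x 12 mm, fixed on the plinth. Origin: centre of its underside, 12 mm over the bench; x as the bank's x, z up.
Mind the look-alikes: they are no part of the job. What is shaped like the cartridge but purple is not meant. What is meant by the stylus is not green, and is the smaller of those in its own colour.

How it is judged:
By the outcome, as a careful person would: the job done as asked, in the order asked, and still so for the second after the job is handed in, with the robot touching nothing.
It also fails if it takes over 64 s, if anything falls off the work surface, if the arm or the gripper's body presses on something with over 40 N, if the wrist force passes 120 N, or if a joint passes its speed limit or range.

## Working session

There is one attempt and no reset: what is moved stays moved. The work goes in short steps, Python scripts to look and compute and a tool call to move; the robot and the scene stay as the last step left them, time stands still between calls to the robot, and variables do not carry over. Pictures are saved under pics/ and viewed, and the job is handed in when it is done.

Besides the shell and the picture viewer there is one more tool, called as name(argument=value, ...), one argument or row to a line, values as JSON. move_arm: Moves the arm, as the interface text tells. Its arguments: {"type":"object","properties":{"series":{"type":"array","items":{"type":"object","properties":{"x":{"type":"number"},"y":{"type":"number"},"z":{"type":"number"},"rx":{"type":"number"},"ry":{"type":"number"},"rz":{"type":"number"}}}},"jaw":{"type":"number"},"newtons":{"type":"number"}},"required":["series"]}

```bash
mkdir -p pics; ls; python3 - <<'E'
from cell import arm
import cv2
s=arm.observe();print(s)
for n in("scene","top","wrist"):
    p=arm.camera_params(n);print(n,p)
    cv2.imwrite(f"pics/{n}0.png",arm.get_image(n))
E
```

```text
pics
{'clock': 0.0, 'joints': array([ 1.07036836,  0.43524418,  0.02496176,  1.57412289, -0.01157274,
        1.13397699, -0.07508602]), 'dq': array([ 1.38206457e-03, -4.83131916e-04,  8.51838531e-04, -8.84215235e-05,
        2.76644840e-04, -2.78566108e-04,  2.04844117e-03]), 'joint_efforts': array([-1.25043720e-03, -6.67872620e+01,  9.84572992e-01, -3.14467084e+01,
       -6.05082954e-02,  4.28592833e-02,  1.67406197e-04]), 'position': array([ 0.24186934, -0.57571886,  0.21472171]), 'ee_rot': array([-1.37076577,  0.91245432, -0.91011106]), 'force': array([ 0.63265758,  0.20927957, -0.47056226]), 'ft_torque': array([-0.00778385,  0.01547712,  0.01440695]), 'width': 0.9996274229557367}
scene {'K': array([[480.15173886,   0.        , 317.06878671],
       [  0.        , 480.15173886, 193.25528312],
       [  0.        ,   0.        ,   1.        ]]), 'k1': -0.0757910586674314, 'R': array([[ 0.62750478,  0.77837367,  0.01929211],
       [ 0.53674287, -0.41449324, -0.73491662],
       [-0.5640433 ,  0.47151859, -0.67788301]]), 't': array([-0.36817432, -0.21255608,  1.45630806])}
top {'K
[... 279 characters left out ...]
84058326e-02, -1.95056578e-01],
       [ 1.95124874e-01, -3.74327363e-04, -9.80778336e-01]]), 't': array([0.0607422 , 0.53409136, 1.13412625])}
wrist {'K': array([[353.55140698,   0.        , 322.1010556 ],
       [  0.        , 353.55140698, 198.86783771],
       [  0.        ,   0.        ,   1.        ]]), 'k1': -0.07346204716121048, 'tool_from_camera': array([[ 9.99999703e-01,  2.92009994e-04,  7.12790052e-04,
         1.06297801e-03],
       [-5.89457430e-04, -3.05589490e-01,  9.52163177e-01,
        -1.69732565e-01],
       [ 4.95862312e-04, -9.52163315e-01, -3.05589227e-01,
         8.31728868e-02],
       [ 0.00000000e+00,  0.00000000e+00,  0.00000000e+00,
         1.00000000e+00]])}
```

View pics/scene0.png

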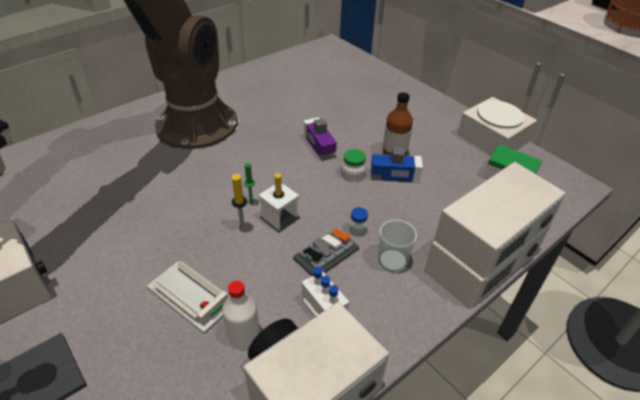

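View pics/top0.png

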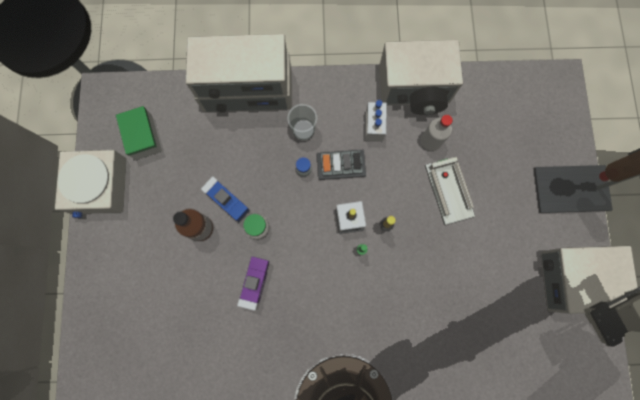

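View pics/wrist0.png

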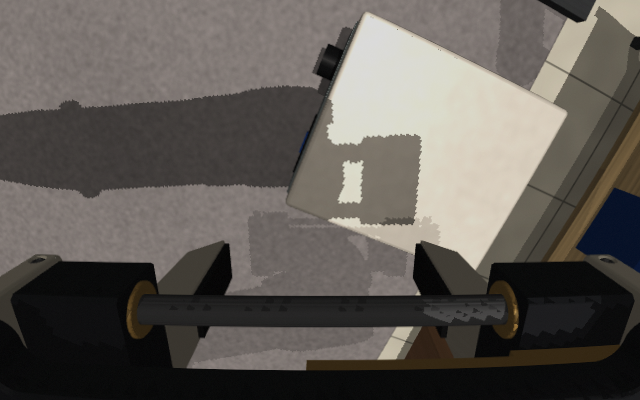

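```bash
cat > h.py <<'E'
import numpy as np, cv2
from scipy.spatial.transform import Rotation as Ro
from cell import arm
def ray(n,uv,st=None):
    p=arm.camera_params(n);K=p['K']
    d=np.array([[p['k1'],0,0,0,0]],float)[0]
    q=cv2.undistortPoints(np.array([[uv]],float),K,d)[0,0]
    v=np.array([q[0],q[1],1.])
    if n=='wrist':
        T=p['tool_from_camera'];R=Ro.from_rotvec(st['ee_rot']).as_matrix()
        return R@T[:3,3]+st['position'],R@T[:3,:3]@v
    return -p['R'].T@p['t'],p['R'].T@v
def at(n,uv,z,st=None):
    o,v=ray(n,uv,st);return o+v*(z-o[2])/v[2]
def proj(n,X,st=None):
    p=arm.camera_params(n);X=np.array(X,float)
    if n=='wrist':
        T=p['tool_from_camera'];R=Ro.from_rotvec(st['ee_rot']).as_matrix()
        c=T[:3,:3].T@(R.T@(X-st['position'])-T[:3,3])
    else:c=p['R']@X+p['t']
    a=c[:2]/c[2];a=a*(1+p['k1']*(a@a));return p['K'][:2,:2]@a+p['K'][:2,2]
def crop(src,dst,x0,y0,x1,y1,k):
    im=cv2.imread(src)[y0:y1,x0:x1];cv2.imwrite(dst,cv2.resize(im,None,fx=k,fy=k,interpolation=cv2.INTER_CUBIC))
E
python3 - <<'E'
from h import *
crop("pics/top0.png","pics/t_cart.png",160,170,290,270,6)
crop("pics/top0.png","pics/t_mid.png",290,95,480,235,4)
crop("pics/scene0.png","pics/s_sty.png",220,150,320,240,6)
E
```

```text
(no output)
```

View pics/t_cart.png

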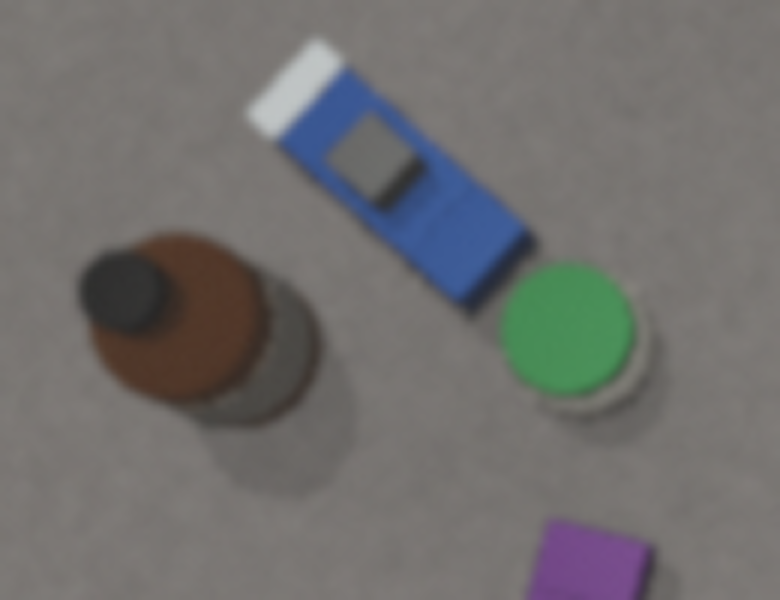

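View pics/t_mid.png

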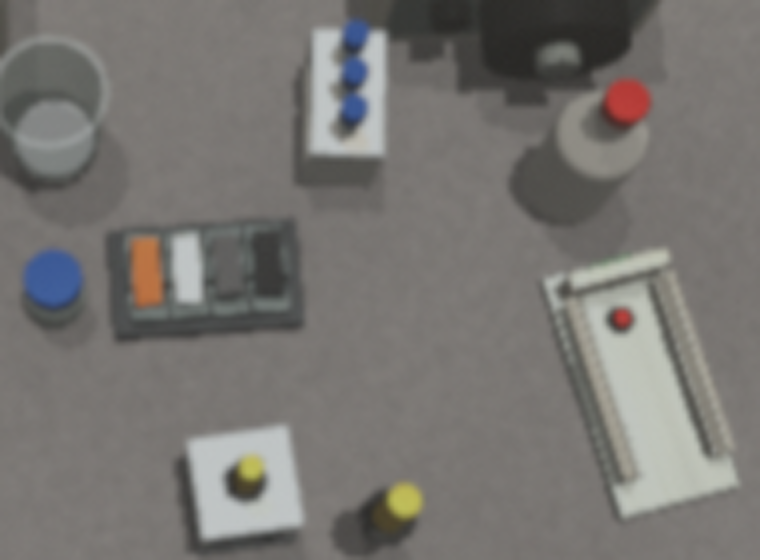

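View pics/s_sty.png

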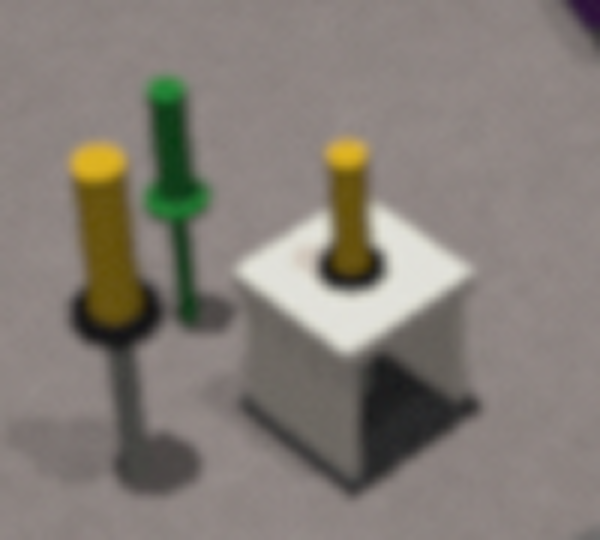

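```bash
python3 - <<'E'
from h import *
def px(c,x0,y0,k): return ((c[0]+.5)/k-.5+x0,(c[1]+.5)/k-.5+y0)
C=lambda c,z:at('top',px(c,160,170,6),z)
M=lambda c,z:at('top',px(c,290,95,4),z)
np.set_printoptions(precision=4,suppress=True)
print('camtop',ray('top',(320,200))[0])
for c in [(320,38),(247,112),(468,300),(535,233)]:print('cart',C(c,.055))
for c in [(372,112),(425,158),(378,205),(327,155)]:print('boss',C(c,.088))
for c in [(545,280),(625,518),(738,485)]:print('dock',M(c,.012))
print('pin',M((622,316),.02))
for c in [(632,475),(720,450)]:print('railend',M(c,.036))
print('stand',[M(c,.078) for c in [(187,440),(289,428),(302,525),(203,540)]],'sty',M((251,468),.133))
print('styscene',at('scene',px((347,153),220,150,6),.133))
for c in [(108,232),(297,221),(300,325),(118,337)]:print('bank',M(c,.012))
print('orange',[M(c,z) for c,z in [((132,238),.044),((161,238),.044),((163,305),.023),((135,306),.023)]])
print('reagent',C((125,290),.19),'jar',C((567,328),.065))
print('washer',M((628,102),.165), 'bigsty',M((404,500),.2))
E
```

```text
camtop [0.304  0.046  1.2168]
cart [0.6043 0.3324 0.055 ]
cart [0.5712 0.3645 0.055 ]
cart [0.4833 0.2647 0.055 ]
cart [0.5125 0.2352 0.055 ]
boss [0.562  0.3009 0.088 ]
boss [0.5409 0.2776 0.088 ]
boss [0.5208 0.2977 0.088 ]
boss [0.5435 0.3202 0.088 ]
dock [ 0.6306 -0.2545  0.012 ]
dock [ 0.461  -0.2967  0.012 ]
dock [ 0.4815 -0.3762  0.012 ]
pin [ 0.6011 -0.3041  0.02  ]
railend [ 0.4869 -0.297   0.036 ]
railend [ 0.5022 -0.3579  0.036 ]
stand [array([0.5118, 0.003 , 0.078 ]), array([ 0.5178, -0.0637,  0.078 ]), array([ 0.454 , -0.0692,  0.078 ]), array([ 0.4461, -0.005 ,  0.078 ])] sty [ 0.4831 -0.0338  0.133 ]
styscene [ 0.4781 -0.0306  0.133 ]
bank [0.6746 0.051  0.012 ]
bank [ 0.6787 -0.0826  0.012 ]
bank [ 0.6031 -0.0811  0.012 ]
bank [0.5982 0.046  0.012 ]
orange [array([0.6599, 0.0345, 0.044 ]), array([0.6594, 0.0146, 0.044 ]), array([0.6174, 0.0142, 0.023 ]), array([0.6172, 0.0337, 0.023 ])]
reagent [0.4702 0.3736 0.19  ] jar [0.4682 0.2194 0.065 ]
washer [ 0.7027 -0.277   0.165 ] bigsty [ 0.4507 -0.1164  0.2   ]
```

```bash
python3 - <<'E'
from h import *
s=arm.observe();R=Ro.from_rotvec(s['ee_rot']).as_matrix();np.set_printoptions(precision=4,suppress=True)
print(R,np.degrees(np.arctan2(R[1,0],R[0,0])),s['clock'])
E
```

```text
[[ 0.3874 -0.0006  0.9219]
 [-0.9219  0.0011  0.3874]
 [-0.0012 -1.     -0.0001]] -67.2100928638145 0.15
```

```bash
cat >> h.py <<'E'
def plan(tx,ty,tz,head_deg,n,rep=True):
    """n-row straight plan; returns rows in tool axes (cm, rad), keeps tool vertical"""
    s=arm.observe();R=Ro.from_rotvec(s['ee_rot']).as_matrix();p=s['position']
    a0=np.arctan2(R[1,0],R[0,0]);da=(np.radians(head_deg)-a0+np.pi)%(2*np.pi)-np.pi
    print('now',np.round(p,4),'head',round(np.degrees(a0),2),'w',round(s['width']*91.8,1),'F',np.round(s['force'],1),'t',round(s['clock'],2),'j',np.round(s['joints'],2), 'tilt',np.round(R[:,1],3))
    d=(np.array([tx,ty,tz])-p)/n*100
    for i in range(n):
        a=a0+da*i/n;c,sn=np.cos(a),np.sin(a)
        print('{"x":%.2f,"y":%.2f,"z":%.2f,"ry":%.3f},'%(d[0]*c+d[1]*sn,-d[2],-d[0]*sn+d[1]*c,-da/n))
E
python3 -c "
from h import *
plan(.542,.299,.30,47,18)"
```

```text
now [ 0.2419 -0.5759  0.2149] head -67.21 w 91.7 F [ 0.4  0.1 -0.4] t 0.15 j [ 1.07  0.44  0.02  1.57 -0.01  1.13 -0.08] tilt [-0.001  0.001 -1.   ]
{"x":-3.84,"y":-0.47,"z":3.42,"ry":-0.111},
{"x":-3.43,"y":-0.47,"z":3.82,"ry":-0.111},
{"x":-2.99,"y":-0.47,"z":4.18,"ry":-0.111},
{"x":-2.51,"y":-0.47,"z":4.48,"ry":-0.111},
{"x":-2.00,"y":-0.47,"z":4.73,"ry":-0.111},
{"x":-1.46,"y":-0.47,"z":4.93,"ry":-0.111},
{"x":-0.91,"y":-0.47,"z":5.06,"ry":-0.111},
{"x":-0.35,"y":-0.47,"z":5.13,"ry":-0.111},
{"x":0.22,"y":-0.47,"z":5.13,"ry":-0.111},
{"x":0.79,"y":-0.47,"z":5.08,"ry":-0.111},
{"x":1.34,"y":-0.47,"z":4.96,"ry":-0.111},
{"x":1.88,"y":-0.47,"z":4.78,"ry":-0.111},
{"x":2.40,"y":-0.47,"z":4.54,"ry":-0.111},
{"x":2.89,"y":-0.47,"z":4.25,"ry":-0.111},
{"x":3.34,"y":-0.47,"z":3.90,"ry":-0.111},
{"x":3.75,"y":-0.47,"z":3.51,"ry":-0.111},
{"x":4.12,"y":-0.47,"z":3.07,"ry":-0.111},
{"x":4.43,"y":-0.47,"z":2.60,"ry":-0.111},
```

move_arm(
  series=[
    {"x": -3.8,"y": -1.0,"z": 3.4,"ry": -0.11},
    {"x": -3.4,"y": -1.0,"z": 3.8,"ry": -0.11},
    {"x": -3.0,"y": -1.0,"z": 4.2,"ry": -0.11},
    {"x": -2.5,"y": -1.0,"z": 4.5,"ry": -0.11},
    {"x": -2.0,"y": -1.0,"z": 4.7,"ry": -0.11},
    {"x": -1.5,"y": -1.0,"z": 4.9,"ry": -0.11},
    {"x": -0.9,"y": -1.0,"z": 5.1,"ry": -0.11},
    {"x": -0.3,"y": -0.5,"z": 5.1,"ry": -0.11},
    {"x": 0.2,"y": -0.5,"z": 5.1,"ry": -0.11},
  ],
  jaw=6,
  newtons=30,
)

```text
invalid input
```

```bash
python3 -c "
from h import *
plan(.542,.299,.29,47,9)"
```

```text
now [ 0.2419 -0.5759  0.2149] head -67.21 w 91.7 F [ 0.4  0.1 -0.4] t 0.15 j [ 1.07  0.44  0.02  1.57 -0.01  1.13 -0.08] tilt [-0.001  0.001 -1.   ]
{"x":-7.67,"y":-0.83,"z":6.84,"ry":-0.221},
{"x":-5.98,"y":-0.83,"z":8.36,"ry":-0.221},
{"x":-4.00,"y":-0.83,"z":9.47,"ry":-0.221},
{"x":-1.82,"y":-0.83,"z":10.11,"ry":-0.221},
{"x":0.44,"y":-0.83,"z":10.27,"ry":-0.221},
{"x":2.69,"y":-0.83,"z":9.92,"ry":-0.221},
{"x":4.80,"y":-0.83,"z":9.09,"ry":-0.221},
{"x":6.68,"y":-0.83,"z":7.81,"ry":-0.221},
{"x":8.23,"y":-0.83,"z":6.15,"ry":-0.221},
```

move_arm(
  series=[
    {"x": -3.8,"y": -1.0,"z": 3.4,"rx": 0,"ry": -0.11,"rz": 0},
    {"x": -3.4,"y": -1.0,"z": 3.8,"rx": 0,"ry": -0.11,"rz": 0},
    {"x": -3.0,"y": -1.0,"z": 4.2,"rx": 0,"ry": -0.11,"rz": 0},
    {"x": -2.5,"y": -1.0,"z": 4.5,"rx": 0,"ry": -0.11,"rz": 0},
    {"x": -2.0,"y": -1.0,"z": 4.7,"rx": 0,"ry": -0.11,"rz": 0},
    {"x": -1.5,"y": -1.0,"z": 4.9,"rx": 0,"ry": -0.11,"rz": 0},
    {"x": -0.9,"y": -1.0,"z": 5.1,"rx": 0,"ry": -0.11,"rz": 0},
    {"x": -0.3,"y": -0.5,"z": 5.1,"rx": 0,"ry": -0.11,"rz": 0},
    {"x": 0.2,"y": -0.5,"z": 5.1,"rx": 0,"ry": -0.11,"rz": 0},
  ],
  jaw=6,
  newtons=30,
)

```text
clock: 1.27
position: [0.3894, -0.1276, 0.2952]
ee_rot: [-1.566, 0.127, -0.122]
force: [1.5, -0.0, -0.1]
width: 0.652
```

```bash
python3 -c "
from h import *
plan(.542,.299,.29,47,9)"
```

```text
now [ 0.3894 -0.1276  0.2952] head -9.06 w 59.8 F [ 1.5 -0.  -0.1] t 1.27 j [ 0.61  0.04 -0.43  1.89  0.02  1.21  0.01] tilt [-0.003  0.001 -1.   ]
{"x":0.93,"y":0.06,"z":4.95,"ry":-0.109},
{"x":1.46,"y":0.06,"z":4.82,"ry":-0.109},
{"x":1.97,"y":0.06,"z":4.63,"ry":-0.109},
{"x":2.46,"y":0.06,"z":4.39,"ry":-0.109},
{"x":2.93,"y":0.06,"z":4.10,"ry":-0.109},
{"x":3.35,"y":0.06,"z":3.75,"ry":-0.109},
{"x":3.74,"y":0.06,"z":3.37,"ry":-0.109},
{"x":4.08,"y":0.06,"z":2.94,"ry":-0.109},
{"x":4.38,"y":0.06,"z":2.48,"ry":-0.109},
```

move_arm(
  series=[
    {"x": 0.9,"y": 0.0,"z": 5.0,"rx": 0,"ry": -0.11,"rz": 0},
    {"x": 1.5,"y": 0,"z": 4.8,"rx": 0,"ry": -0.11,"rz": 0},
    {"x": 2.0,"y": 0,"z": 4.6,"rx": 0,"ry": -0.11,"rz": 0},
    {"x": 2.5,"y": 0,"z": 4.4,"rx": 0,"ry": -0.11,"rz": 0},
    {"x": 2.9,"y": 0,"z": 4.1,"rx": 0,"ry": -0.11,"rz": 0},
    {"x": 3.3,"y": 0,"z": 3.7,"rx": 0,"ry": -0.11,"rz": 0},
    {"x": 3.7,"y": 0,"z": 3.4,"rx": 0,"ry": -0.11,"rz": 0},
    {"x": 4.1,"y": 0,"z": 2.9,"rx": 0,"ry": -0.11,"rz": 0},
    {"x": 4.3,"y": 0,"z": 2.5,"rx": 0,"ry": -0.1,"rz": 0},
    {"x": 0,"y": 0,"z": 0,"rx": 0,"ry": 0,"rz": 0},
  ],
)

```text
clock: 2.52
position: [0.5356, 0.3172, 0.2934]
ee_rot: [-1.464, -0.666, 0.672]
force: [-0.3, -0.5, -0.1]
width: 0.655
```

```bash
python3 -c "
from h import *
plan(.542,.299,.20,47,3)
cv2.imwrite('pics/w1.png',arm.get_image('wrist'))"
```

```text
now [0.5356 0.3172 0.2934] head 49.07 w 60.1 F [-0.3 -0.5 -0.1] t 2.52 j [-0.12  0.5  -0.79  1.41  0.35  1.38 -0.06] tilt [-0.004 -0.    -1.   ]
{"x":-0.32,"y":3.11,"z":-0.56,"ry":0.012},
{"x":-0.31,"y":3.11,"z":-0.56,"ry":0.012},
{"x":-0.30,"y":3.11,"z":-0.56,"ry":0.012},
```

View pics/w1.png

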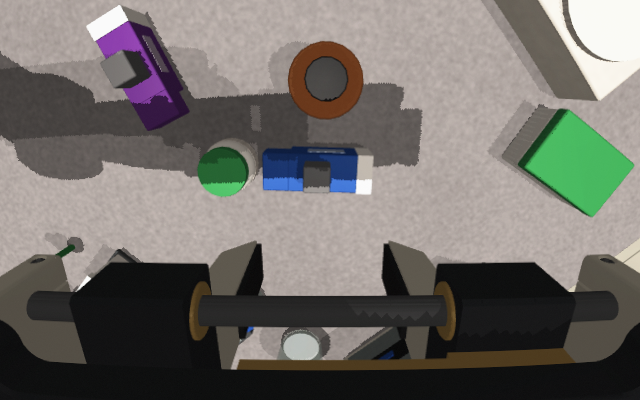

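```bash
python3 -c "
from h import *
crop('pics/w1.png','pics/w1c.png',250,130,390,210,5)"
```

```text
(no output)
```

View pics/w1c.png

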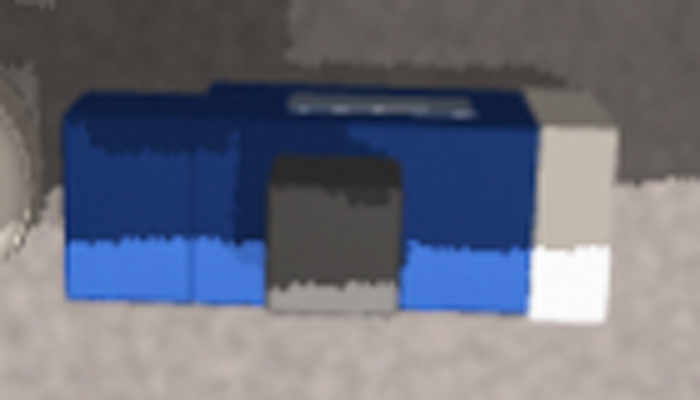

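```bash
python3 - <<'E'
from h import *
s=arm.observe();np.set_printoptions(precision=4,suppress=True)
px=lambda c:((c[0]+.5)/5-.5+250,(c[1]+.5)/5-.5+130)
b=[at('wrist',px(c),.088,s)for c in[(270,184),(402,184),(400,314),(268,310)]]
t=[at('wrist',px(c),.055,s)for c in[(65,120),(616,127),(607,323),(67,300)]]
for q in(b,t):
    print(np.mean(q,0)); e=q[1]-q[0]+q[2]-q[3];print(np.degrees(np.arctan2(e[1],e[0])),np.linalg.norm(e)/2,np.linalg.norm(q[0]-q[3]+q[1]-q[2])/2)
E
```

```text
[0.5428 0.2994 0.088 ]
48.07322108410418 0.028924571007252826 0.02893689622138885
[0.5438 0.2988 0.055 ]
47.33753216550249 0.12961104064250417 0.04585356100499977
```

```bash
python3 -c "
from h import *
plan(.543,.299,.13,47.4,5)"
```

```text
now [0.5359 0.3151 0.2935] head 48.9 w 59.8 F [ 0.1 -0.5 -0.4] t 2.58 j [-0.12  0.5  -0.79  1.41  0.35  1.38 -0.06] tilt [-0.003 -0.002 -1.   ]
{"x":-0.15,"y":3.27,"z":-0.32,"ry":0.005},
{"x":-0.15,"y":3.27,"z":-0.32,"ry":0.005},
{"x":-0.15,"y":3.27,"z":-0.32,"ry":0.005},
{"x":-0.14,"y":3.27,"z":-0.32,"ry":0.005},
{"x":-0.14,"y":3.27,"z":-0.32,"ry":0.005},
```

move_arm(
  series=[
    {"x": -0.3,"y": 3.3,"z": -0.8,"rx": 0,"ry": 0.015,"rz": 0},
    {"x": -0.3,"y": 3.3,"z": -0.8,"rx": 0,"ry": 0.01,"rz": 0},
    {"x": 0,"y": 3.3,"z": 0,"rx": 0,"ry": 0,"rz": 0},
    {"x": 0,"y": 3.3,"z": 0,"rx": 0,"ry": 0,"rz": 0},
    {"x": 0,"y": 2.0,"z": 0,"rx": 0,"ry": 0,"rz": 0},
    {"x": 0,"y": 0,"z": 0,"rx": 0,"ry": 0,"rz": 0},
  ],
)

```text
clock: 3.32
position: [0.5453, 0.2897, 0.1379]
ee_rot: [-1.482, -0.634, 0.64]
force: [-0.2, -0.3, -0.4]
width: 0.652
```

```bash
python3 -c "
from h import *
plan(.543,.299,.079,47.4,3)
cv2.imwrite('pics/w2.png',arm.get_image('wrist'))"
```

```text
now [0.5453 0.2897 0.1379] head 46.67 w 59.8 F [-0.2 -0.3 -0.4] t 3.33 j [-0.1   0.61 -0.72  1.64  0.45  1.08 -0.15] tilt [-0.001 -0.007 -1.   ]
{"x":0.17,"y":1.96,"z":0.27,"ry":-0.004},
{"x":0.17,"y":1.96,"z":0.27,"ry":-0.004},
{"x":0.17,"y":1.96,"z":0.27,"ry":-0.004},
```

View pics/w2.png

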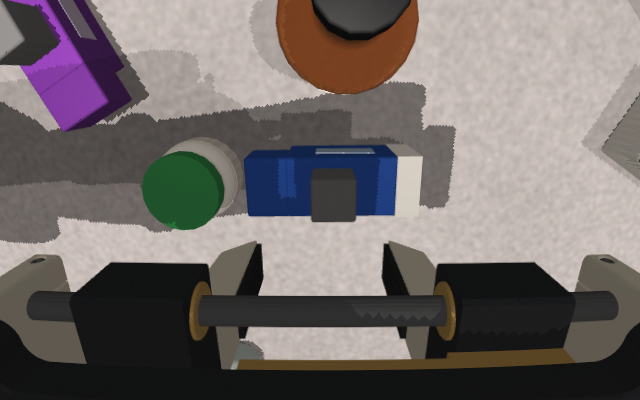

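```bash
python3 - <<'E'
from h import *
s=arm.observe();np.set_printoptions(precision=4,suppress=True)
b=[at('wrist',c,.088,s)for c in[(311.5,181.5),(356.5,181.5),(355.5,221.5),(312.5,221.5)]]
q=b;print(np.mean(q,0)); e=q[1]-q[0]+q[2]-q[3];print(np.degrees(np.arctan2(e[1],e[0])),np.linalg.norm(e)/2,np.linalg.norm(q[0]-q[3]+q[1]-q[2])/2)
t=[at('wrist',c,.055,s)for c in[(245,159),(422,156),(419,216),(249,215)]]
q=t;print(np.mean(q,0)); e=q[1]-q[0]+q[2]-q[3];print(np.degrees(np.arctan2(e[1],e[0])),np.linalg.norm(e)/2,np.linalg.norm(q[0]-q[3]+q[1]-q[2])/2)
plan(.5435,.3005,.079,47,4)
E
```

```text
[0.5442 0.3015 0.088 ]
46.80597536014941 0.028905306975972336 0.027711076433955564
[0.5444 0.3024 0.055 ]
47.1120141679257 0.1298764354240899 0.045180642754306784
now [0.5458 0.2902 0.1389] head 46.67 w 59.7 F [ 0.5  0.  -0. ] t 3.38 j [-0.1   0.6  -0.73  1.64  0.45  1.08 -0.15] tilt [ 0.    -0.006 -1.   ]
{"x":0.15,"y":1.50,"z":0.22,"ry":-0.001},
{"x":0.15,"y":1.50,"z":0.22,"ry":-0.001},
{"x":0.15,"y":1.50,"z":0.22,"ry":-0.001},
{"x":0.15,"y":1.50,"z":0.22,"ry":-0.001},
```

move_arm(
  series=[
    {"x": 0.4,"y": 0.5,"z": 0.5,"rx": 0,"ry": 0,"rz": 0},
    {"x": 0.3,"y": 0.5,"z": 0.4,"rx": 0,"ry": -0.005,"rz": 0},
    {"x": 0,"y": 0,"z": 0,"rx": 0,"ry": 0,"rz": 0},
  ],
)

```text
clock: 3.75
position: [0.5451, 0.3027, 0.1311]
ee_rot: [-1.48, -0.642, 0.639]
force: [-0.0, -0.6, -0.3]
width: 0.651
```

```bash
python3 -c "
from h import *
plan(.544,.3015,.079,47,3)"
```

```text
now [0.5451 0.3027 0.1311] head 46.91 w 59.7 F [-0.  -0.6 -0.3] t 3.75 j [-0.13  0.62 -0.72  1.63  0.46  1.07 -0.17] tilt [ 0.004 -0.004 -1.   ]
{"x":-0.05,"y":1.74,"z":-0.00,"ry":-0.001},
{"x":-0.05,"y":1.74,"z":-0.00,"ry":-0.001},
{"x":-0.05,"y":1.74,"z":-0.00,"ry":-0.001},
```

move_arm(
  series=[
    {"x": -0.1,"y": 1.8,"z": 0,"rx": 0,"ry": 0,"rz": 0},
    {"x": 0,"y": 1.6,"z": 0,"rx": 0,"ry": 0,"rz": 0},
    {"x": 0,"y": 1.0,"z": 0,"rx": 0,"ry": 0,"rz": 0},
    {"x": 0,"y": 0.3,"z": 0,"rx": 0,"ry": 0,"rz": 0},
    {"x": 0,"y": 0,"z": 0,"rx": 0,"ry": 0,"rz": 0},
  ],
)

```text
clock: 4.38
position: [0.5442, 0.3013, 0.0799]
ee_rot: [-1.48, -0.641, 0.64]
force: [-1.0, -0.4, -0.4]
width: 0.658
```

```bash
python3 -c "
from h import *
plan(.544,.3015,.079,47,1)
cv2.imwrite('pics/w3.png',arm.get_image('wrist'))"
```

```text
now [0.5442 0.3013 0.0799] head 46.92 w 60.4 F [-1.  -0.4 -0.4] t 4.38 j [-0.15  0.67 -0.69  1.68  0.51  0.97 -0.2 ] tilt [ 0.003 -0.005 -1.   ]
{"x":0.00,"y":0.09,"z":0.03,"ry":-0.001},
```

View pics/w3.png

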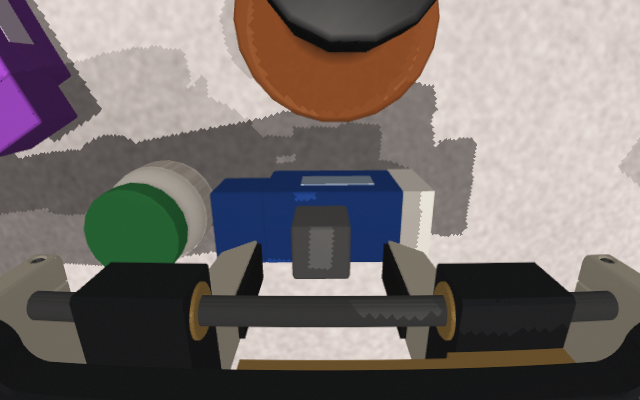

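move_arm(
  series=[
    {"x": 0,"y": 0,"z": 0,"rx": 0,"ry": 0,"rz": 0},
    {"x": 0,"y": 0,"z": 0,"rx": 0,"ry": 0,"rz": 0},
    {"x": 0,"y": 0,"z": 0,"rx": 0,"ry": 0,"rz": 0},
    {"x": 0,"y": 0,"z": 0,"rx": 0,"ry": 0,"rz": 0},
  ],
  jaw=2,
  newtons=40,
)

```text
clock: 4.92
position: [0.5449, 0.3019, 0.0815]
ee_rot: [-1.48, -0.642, 0.638]
force: [-0.6, -0.7, -0.1]
width: 0.265
```

move_arm(
  series=[
    {"x": 0,"y": -1.0,"z": 0,"rx": 0,"ry": 0,"rz": 0},
    {"x": 0,"y": -2.5,"z": 0,"rx": 0,"ry": 0,"rz": 0},
    {"x": 0,"y": -4,"z": 0,"rx": 0,"ry": 0,"rz": 0},
    {"x": 0,"y": -4,"z": 0,"rx": 0,"ry": 0,"rz": 0},
    {"x": 0,"y": -4,"z": 0,"rx": 0,"ry": 0,"rz": 0},
    {"x": 0,"y": -2,"z": 0,"rx": 0,"ry": 0,"rz": 0},
  ],
)

```text
clock: 5.68
position: [0.543, 0.3025, 0.264]
ee_rot: [-1.479, -0.642, 0.64]
force: [0.6, 0.2, -0.4]
width: 0.217
```

```bash
python3 -c "
from h import *
plan(.5551,-.3153,.26,14.2,15)
cv2.imwrite('pics/w4.png',arm.get_image('wrist'))"
```

```text
now [0.543  0.3025 0.264 ] head 46.99 w 20.0 F [ 0.6  0.2 -0.4] t 5.67 j [-0.1   0.51 -0.77  1.46  0.36  1.32 -0.08] tilt [ 0.003 -0.004 -1.   ]
{"x":-2.96,"y":0.03,"z":-2.87,"ry":0.038},
{"x":-2.85,"y":0.03,"z":-2.98,"ry":0.038},
{"x":-2.73,"y":0.03,"z":-3.09,"ry":0.038},
{"x":-2.61,"y":0.03,"z":-3.19,"ry":0.038},
{"x":-2.49,"y":0.03,"z":-3.28,"ry":0.038},
{"x":-2.36,"y":0.03,"z":-3.38,"ry":0.038},
{"x":-2.23,"y":0.03,"z":-3.46,"ry":0.038},
{"x":-2.09,"y":0.03,"z":-3.55,"ry":0.038},
{"x":-1.96,"y":0.03,"z":-3.62,"ry":0.038},
{"x":-1.82,"y":0.03,"z":-3.70,"ry":0.038},
{"x":-1.68,"y":0.03,"z":-3.76,"ry":0.038},
{"x":-1.53,"y":0.03,"z":-3.82,"ry":0.038},
{"x":-1.38,"y":0.03,"z":-3.88,"ry":0.038},
{"x":-1.24,"y":0.03,"z":-3.93,"ry":0.038},
{"x":-1.08,"y":0.03,"z":-3.97,"ry":0.038},
```

View pics/w4.png

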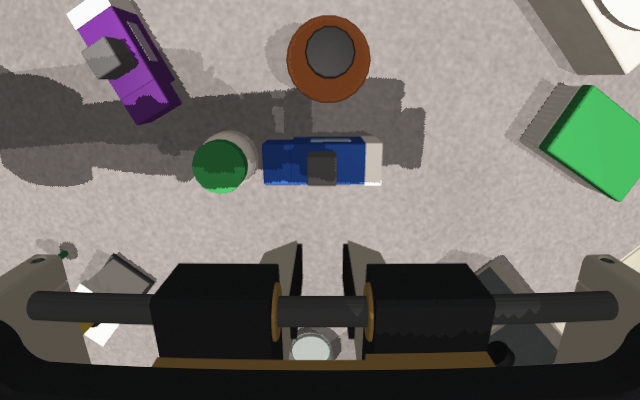

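```bash
python3 - <<'E'
from h import *
s=arm.observe();p=s['position'];print(p,s['width'])
im=arm.get_image('scene');cv2.imwrite('pics/s5.png',im)
for d in(0,-.019):print(proj('scene',p+[0,0,d]),proj('top',p+[0,0,d]))
u=proj('scene',p).astype(int)
crop('pics/s5.png','pics/s5c.png',max(u[0]-60,0),max(u[1]-60,0),u[0]+60,u[1]+60,6);print(u)
E
```

```text
[0.54358246 0.30316357 0.2661617 ] 0.21672286953931966
[408.87775607  89.42634603] [202.52837074 178.92626425]
[407.72130781  96.48252749] [204.75691781 180.93041694]
[408  89]
```

View pics/s5c.png

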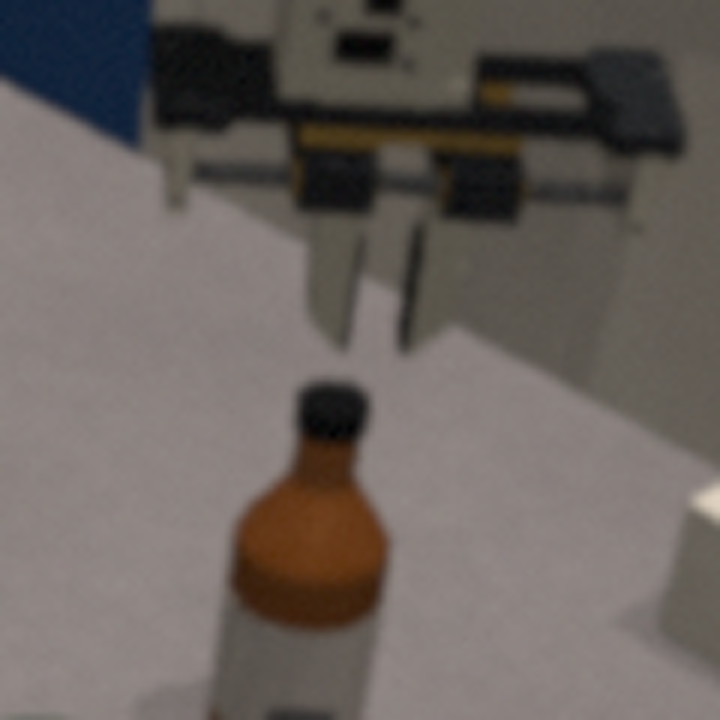

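move_arm(
  series=[
    {"x": 0,"y": 3.0,"z": 0,"rx": 0,"ry": 0,"rz": 0},
    {"x": 0,"y": 4.5,"z": 0,"rx": 0,"ry": 0,"rz": 0},
    {"x": 0,"y": 4.5,"z": 0,"rx": 0,"ry": 0,"rz": 0},
    {"x": 0,"y": 3.0,"z": 0,"rx": 0,"ry": 0,"rz": 0},
    {"x": 0,"y": 1.5,"z": 0,"rx": 0,"ry": 0,"rz": 0},
    {"x": 0,"y": 0.5,"z": 0,"rx": 0,"ry": 0,"rz": 0},
    {"x": 0,"y": 0,"z": 0,"rx": 0,"ry": 0,"rz": 0},
  ],
  jaw=6,
)

```text
clock: 6.65
position: [0.5435, 0.3021, 0.0889]
ee_rot: [-1.478, -0.644, 0.639]
force: [-0.6, -0.0, 0.4]
width: 0.654
```

```bash
python3 -c "
from h import *
plan(.544,.3015,.054,47,2)"
```

```text
now [0.5435 0.3021 0.0889] head 47.01 w 60.1 F [-0.6 -0.   0.4] t 6.65 j [-0.14  0.66 -0.7   1.68  0.5   0.99 -0.2 ] tilt [ 0.005 -0.003 -1.   ]
{"x":-0.01,"y":1.74,"z":-0.04,"ry":0.000},
{"x":-0.01,"y":1.74,"z":-0.04,"ry":0.000},
```

move_arm(
  series=[
    {"x": 0,"y": 1.2,"z": 0,"rx": 0,"ry": 0,"rz": 0},
    {"x": 0,"y": 1.2,"z": 0,"rx": 0,"ry": 0,"rz": 0},
    {"x": 0,"y": 0.6,"z": 0,"rx": 0,"ry": 0,"rz": 0},
    {"x": 0,"y": 0,"z": 0,"rx": 0,"ry": 0,"rz": 0},
  ],
)

```text
clock: 7.15
position: [0.5448, 0.3029, 0.0589]
ee_rot: [-1.478, -0.646, 0.636]
force: [-0.1, -0.7, -0.5]
width: 0.654
```

```bash
python3 -c "
from h import *
plan(.544,.3015,.054,47,1)
cv2.imwrite('pics/w6.png',arm.get_image('wrist'))
cv2.imwrite('pics/s6.png',arm.get_image('scene'))
crop('pics/s6.png','pics/s6c.png',350,80,450,200,5)"
```

```text
now [0.5448 0.3029 0.0589] head 46.99 w 60.0 F [-0.1 -0.7 -0.5] t 7.15 j [-0.16  0.69 -0.68  1.7   0.53  0.93 -0.22] tilt [ 0.008 -0.001 -1.   ]
{"x":-0.16,"y":0.49,"z":-0.03,"ry":-0.000},
```

View pics/w6.png

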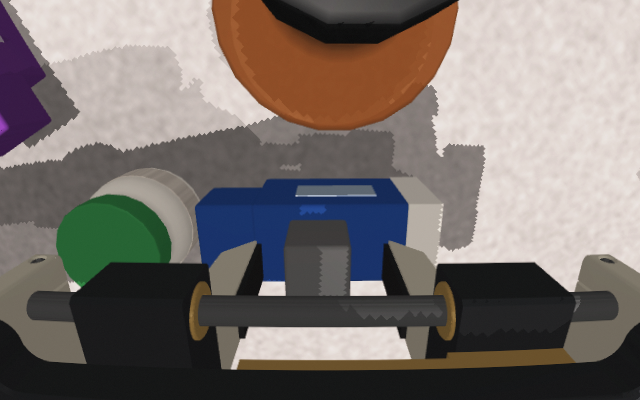

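View pics/s6c.png

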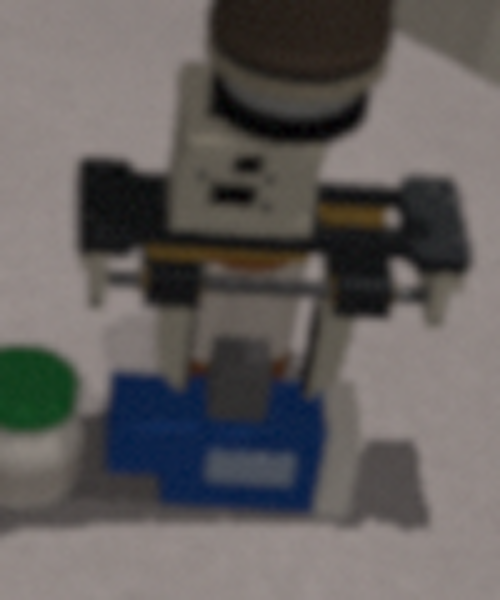

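move_arm(
  series=[
    {"x": -0.1,"y": 0.4,"z": 0,"rx": 0,"ry": 0,"rz": 0},
    {"x": 0,"y": 0,"z": 0,"rx": 0,"ry": 0,"rz": 0},
  ],
)

```text
clock: 7.5
position: [0.5446, 0.3025, 0.0557]
ee_rot: [-1.478, -0.648, 0.635]
force: [-0.9, 0.0, 0.3]
width: 0.655
```

move_arm(
  series=[
    {"x": 0,"y": 0,"z": 0,"rx": 0,"ry": 0,"rz": 0},
    {"x": 0,"y": 0,"z": 0,"rx": 0,"ry": 0,"rz": 0},
    {"x": 0,"y": 0,"z": 0,"rx": 0,"ry": 0,"rz": 0},
    {"x": 0,"y": 0,"z": 0,"rx": 0,"ry": 0,"rz": 0},
  ],
  jaw=2,
  newtons=40,
)

```text
clock: 8.0
position: [0.5442, 0.3019, 0.0559]
ee_rot: [-1.479, -0.647, 0.636]
force: [-2.3, -3.1, 3.0]
width: 0.322
```

```bash
python3 -c "
from h import *
plan(.544,.3015,.054,47,1)"
```

```text
now [0.5442 0.3019 0.0559] head 46.98 w 29.6 F [-2.3 -3.1  3. ] t 8.0 j [-0.16  0.69 -0.67  1.71  0.53  0.92 -0.23] tilt [ 0.008 -0.002 -1.   ]
{"x":-0.04,"y":0.19,"z":-0.01,"ry":-0.000},
```

move_arm(
  series=[
    {"x": 0,"y": -1.0,"z": 0,"rx": 0,"ry": 0,"rz": 0},
    {"x": 0,"y": -2.5,"z": 0,"rx": 0,"ry": 0,"rz": 0},
    {"x": 0,"y": -4,"z": 0,"rx": 0,"ry": 0,"rz": 0},
    {"x": 0,"y": -4,"z": 0,"rx": 0,"ry": 0,"rz": 0},
    {"x": 0,"y": -4,"z": 0,"rx": 0,"ry": 0,"rz": 0},
    {"x": 0,"y": -4,"z": 0,"rx": 0,"ry": 0,"rz": 0},
    {"x": 0,"y": -2,"z": 0,"rx": 0,"ry": 0,"rz": 0},
  ],
)

```text
clock: 8.88
position: [0.5401, 0.3004, 0.2747]
ee_rot: [-1.478, -0.641, 0.644]
force: [-0.7, -0.3, -6.1]
width: 0.319
```

```bash
python3 -c "
from h import *
plan(.5551,-.3153,.28,14.2,16)
cv2.imwrite('pics/w7.png',arm.get_image('wrist'))"
```

```text
now [0.5401 0.3004 0.2747] head 47.09 w 29.3 F [-0.7 -0.3 -6.1] t 8.88 j [-0.1   0.5  -0.78  1.45  0.35  1.34 -0.07] tilt [-0.    -0.005 -1.   ]
{"x":-2.75,"y":-0.03,"z":-2.69,"ry":0.036},
{"x":-2.66,"y":-0.03,"z":-2.79,"ry":0.036},
{"x":-2.55,"y":-0.03,"z":-2.88,"ry":0.036},
{"x":-2.45,"y":-0.03,"z":-2.97,"ry":0.036},
{"x":-2.34,"y":-0.03,"z":-3.06,"ry":0.036},
{"x":-2.23,"y":-0.03,"z":-3.14,"ry":0.036},
{"x":-2.12,"y":-0.03,"z":-3.22,"ry":0.036},
{"x":-2.00,"y":-0.03,"z":-3.29,"ry":0.036},
{"x":-1.88,"y":-0.03,"z":-3.36,"ry":0.036},
{"x":-1.76,"y":-0.03,"z":-3.42,"ry":0.036},
{"x":-1.63,"y":-0.03,"z":-3.48,"ry":0.036},
{"x":-1.51,"y":-0.03,"z":-3.54,"ry":0.036},
{"x":-1.38,"y":-0.03,"z":-3.59,"ry":0.036},
{"x":-1.25,"y":-0.03,"z":-3.64,"ry":0.036},
{"x":-1.12,"y":-0.03,"z":-3.68,"ry":0.036},
{"x":-0.99,"y":-0.03,"z":-3.72,"ry":0.036},
```

View pics/w7.png

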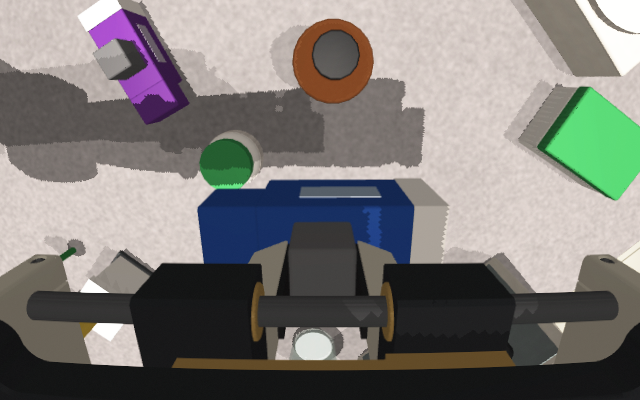

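Cartridge held level (boss between fingers at (320,250)), weight about 6 N. Carrying it to the dock.

move_arm(
  series=[
    {"x": -2.5,"y": -0.3,"z": -2.5,"rx": 0,"ry": 0.036,"rz": 0},
    {"x": -2.7,"y": -0.3,"z": -2.8,"rx": 0,"ry": 0.036,"rz": 0},
    {"x": -2.6,"y": -0.3,"z": -2.9,"rx": 0,"ry": 0.036,"rz": 0},
    {"x": -2.5,"y": -0.2,"z": -3.0,"rx": 0,"ry": 0.036,"rz": 0},
    {"x": -2.3,"y": 0,"z": -3.1,"rx": 0,"ry": 0.036,"rz": 0},
    {"x": -2.2,"y": 0,"z": -3.1,"rx": 0,"ry": 0.036,"rz": 0},
    {"x": -2.1,"y": 0,"z": -3.2,"rx": 0,"ry": 0.036,"rz": 0},
    {"x": -2.0,"y": 0,"z": -3.3,"rx": 0,"ry": 0.036,"rz": 0},
    {"x": -1.9,"y": 0,"z": -3.4,"rx": 0,"ry": 0.036,"rz": 0},
    {"x": -1.8,"y": 0,"z": -3.4,"rx": 0,"ry": 0.036,"rz": 0},
  ],
)

```text
clock: 10.18
position: [0.544, -0.09, 0.2827]
ee_rot: [-1.541, -0.356, 0.367]
force: [0.8, 0.5, -5.6]
width: 0.321
```

```bash
python3 -c "
from h import *
plan(.5551,-.3153,.28,14.2,7)"
```

```text
now [ 0.544  -0.09    0.2827] head 26.38 w 29.5 F [ 0.8  0.5 -5.6] t 10.18 j [ 0.55  0.34 -0.65  1.61  0.22  1.27  0.32] tilt [-0.007 -0.002 -1.   ]
{"x":-1.29,"y":0.04,"z":-2.95,"ry":0.030},
{"x":-1.20,"y":0.04,"z":-2.99,"ry":0.030},
{"x":-1.11,"y":0.04,"z":-3.03,"ry":0.030},
{"x":-1.01,"y":0.04,"z":-3.06,"ry":0.030},
{"x":-0.92,"y":0.04,"z":-3.09,"ry":0.030},
{"x":-0.83,"y":0.04,"z":-3.11,"ry":0.030},
{"x":-0.73,"y":0.04,"z":-3.14,"ry":0.030},
```

move_arm(
  series=[
    {"x": -1.3,"y": 0,"z": -3.0,"rx": 0,"ry": 0.03,"rz": 0},
    {"x": -1.2,"y": 0,"z": -3.0,"rx": 0,"ry": 0.03,"rz": 0},
    {"x": -1.1,"y": 0,"z": -3.0,"rx": 0,"ry": 0.03,"rz": 0},
    {"x": -1.0,"y": 0,"z": -3.1,"rx": 0,"ry": 0.03,"rz": 0},
    {"x": -0.9,"y": 0,"z": -3.1,"rx": 0,"ry": 0.03,"rz": 0},
    {"x": -0.8,"y": 0,"z": -2.8,"rx": 0,"ry": 0.03,"rz": 0},
    {"x": -0.5,"y": 0.5,"z": -2.0,"rx": 0,"ry": 0.03,"rz": 0},
    {"x": 0,"y": 0.5,"z": 0,"rx": 0,"ry": 0,"rz": 0},
    {"x": 0,"y": 0,"z": 0,"rx": 0,"ry": 0,"rz": 0},
  ],
)

```text
clock: 11.3
position: [0.5512, -0.3149, 0.2678]
ee_rot: [-1.561, -0.175, 0.194]
force: [0.4, -0.0, -5.8]
width: 0.325
```

```bash
python3 -c "
from h import *
plan(.5551,-.3153,.18,14.2,5)
cv2.imwrite('pics/w8.png',arm.get_image('wrist'))"
```

```text
now [ 0.5512 -0.3149  0.2678] head 13.5 w 29.9 F [ 0.4 -0.  -5.8] t 11.3 j [ 0.76  0.48 -0.51  1.43  0.24  1.31  0.47] tilt [-0.012  0.    -1.   ]
{"x":0.07,"y":1.76,"z":-0.03,"ry":-0.002},
{"x":0.07,"y":1.76,"z":-0.03,"ry":-0.002},
{"x":0.07,"y":1.76,"z":-0.03,"ry":-0.002},
{"x":0.07,"y":1.76,"z":-0.03,"ry":-0.002},
{"x":0.07,"y":1.76,"z":-0.03,"ry":-0.002},
```

View pics/w8.png

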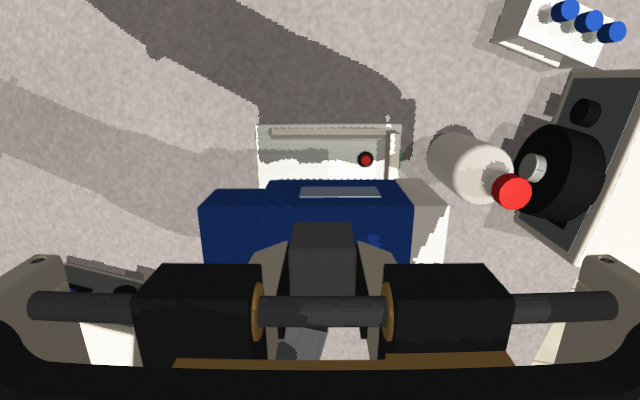

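```bash
python3 - <<'E'
from h import *
crop('pics/w8.png','pics/w8c.png',250,110,450,210,4)
s=arm.observe()
print(at('wrist',(365.5,158),.02,s),at('wrist',(257,124.5),.012,s))
E
```

```text
[ 0.59896905 -0.3035185   0.02      ] [ 0.46365729 -0.29615589  0.012     ]
```

View pics/w8c.png

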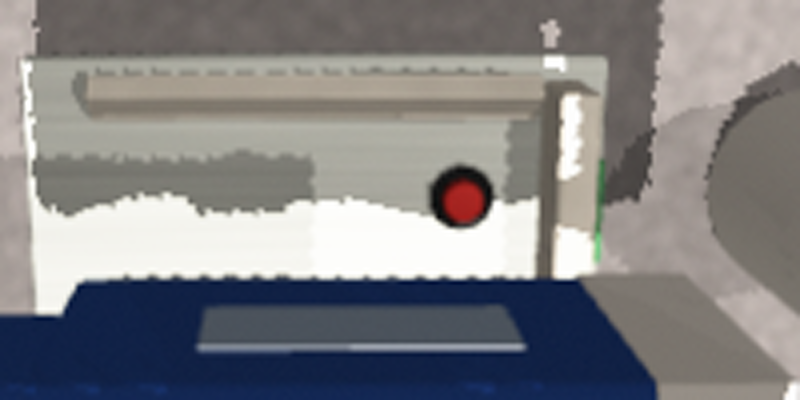

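```bash
python3 - <<'E'
from h import *
s=arm.observe();np.set_printoptions(precision=4,suppress=True)
px=lambda c:((c[0]+.5)/4-.5+250,(c[1]+.5)/4-.5+110)
W=lambda c,z:at('wrist',px(c),z,s)
print('pin',W((464,201),.02),W((461,197),.012))
a,b=W((22,58),.012),W((608,57),.012);print(a,b,np.linalg.norm(b-a),np.degrees(np.arctan2(*(b-a)[1::-1])))
# inner top edge stop face: bottom line x~545..; top at z .046 left edge (545,83)
print(W((545,84),.046))
u=(b-a)/np.linalg.norm(b-a);v=np.array([-u[1],u[0],0])
print('centre from edge',(a+b)/2-v*.043,'from pin',W((464,201),.02)-u*.045)
E
```

```text
pin [ 0.5997 -0.3057  0.02  ] [ 0.5998 -0.3061  0.012 ]
[ 0.4614 -0.2962  0.012 ] [ 0.631  -0.2548  0.012 ] 0.17458660396432735 13.724802409529998
[ 0.6086 -0.2645  0.046 ]
centre from edge [ 0.5564 -0.3173  0.012 ] from pin [ 0.556  -0.3164  0.02  ]
```

```bash
python3 -c "
from h import *
plan(.5534,-.3167,.115,13.8,5)"
```

```text
now [ 0.5512 -0.3151  0.2681] head 13.5 w 29.6 F [-0.4  0.5 -5.3] t 11.35 j [ 0.76  0.48 -0.51  1.43  0.24  1.31  0.47] tilt [-0.012 -0.    -1.   ]
{"x":0.04,"y":3.06,"z":-0.04,"ry":-0.001},
{"x":0.04,"y":3.06,"z":-0.04,"ry":-0.001},
{"x":0.04,"y":3.06,"z":-0.04,"ry":-0.001},
{"x":0.04,"y":3.06,"z":-0.04,"ry":-0.001},
{"x":0.04,"y":3.06,"z":-0.04,"ry":-0.001},
```

move_arm(
  series=[
    {"x": 0.1,"y": 2.0,"z": -0.1,"rx": 0,"ry": -0.005,"rz": -0.012},
    {"x": 0.1,"y": 3.5,"z": -0.1,"rx": 0,"ry": 0,"rz": 0},
    {"x": 0,"y": 3.5,"z": 0,"rx": 0,"ry": 0,"rz": 0},
    {"x": 0,"y": 3.0,"z": 0,"rx": 0,"ry": 0,"rz": 0},
    {"x": 0,"y": 1.5,"z": 0,"rx": 0,"ry": 0,"rz": 0},
    {"x": 0,"y": 0.5,"z": 0,"rx": 0,"ry": 0,"rz": 0},
    {"x": 0,"y": 0,"z": 0,"rx": 0,"ry": 0,"rz": 0},
  ],
)

```text
clock: 12.22
position: [0.5583, -0.3099, 0.1291]
ee_rot: [-1.561, -0.203, 0.191]
force: [0.1, -0.4, -5.9]
width: 0.326
```

```bash
python3 -c "
from h import *
plan(.5534,-.3167,.090,13.8,3)
cv2.imwrite('pics/w9.png',arm.get_image('wrist'))"
```

```text
now [ 0.5583 -0.3099  0.1291] head 14.36 w 30.0 F [ 0.1 -0.4 -5.9] t 12.22 j [ 0.75  0.58 -0.49  1.61  0.31  1.02  0.42] tilt [ 0.008  0.002 -1.   ]
{"x":-0.22,"y":1.30,"z":-0.18,"ry":0.003},
{"x":-0.21,"y":1.30,"z":-0.18,"ry":0.003},
{"x":-0.21,"y":1.30,"z":-0.18,"ry":0.003},
```

View pics/w9.png

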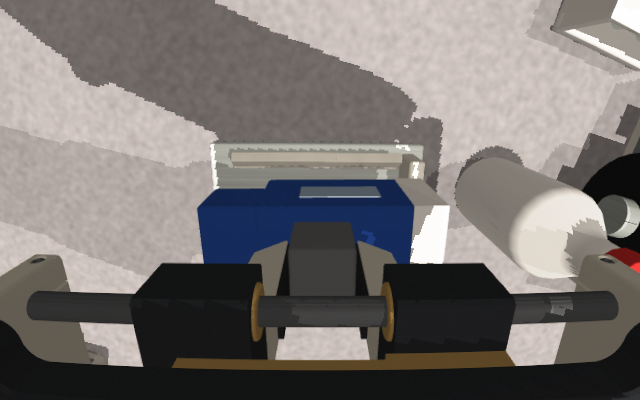

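move_arm(
  series=[
    {"x": -0.4,"y": 0.3,"z": -0.3,"rx": 0,"ry": 0.008,"rz": 0.008},
    {"x": -0.2,"y": 0.4,"z": -0.3,"rx": 0,"ry": 0,"rz": 0},
    {"x": 0,"y": 0.3,"z": 0,"rx": 0,"ry": 0,"rz": 0},
    {"x": 0,"y": 0,"z": 0,"rx": 0,"ry": 0,"rz": 0},
  ],
)

```text
clock: 12.78
position: [0.555, -0.3188, 0.121]
ee_rot: [-1.565, -0.191, 0.187]
force: [0.1, 0.5, -5.7]
width: 0.323
```

```bash
python3 - <<'E'
from h import *
plan(.5534,-.3167,.090,13.8,3)
im=arm.get_image('wrist');cv2.imwrite('pics/w10.png',im);crop('pics/w10.png','pics/w10c.png',190,130,470,260,2.8)
E
```

```text
now [ 0.555  -0.3188  0.121 ] head 13.81 w 29.6 F [ 0.1  0.5 -5.7] t 12.78 j [ 0.75  0.59 -0.48  1.62  0.31  1.01  0.41] tilt [ 0.003 -0.002 -1.   ]
{"x":-0.04,"y":1.03,"z":0.08,"ry":0.000},
{"x":-0.04,"y":1.03,"z":0.08,"ry":0.000},
{"x":-0.04,"y":1.03,"z":0.08,"ry":0.000},
```

View pics/w10c.png

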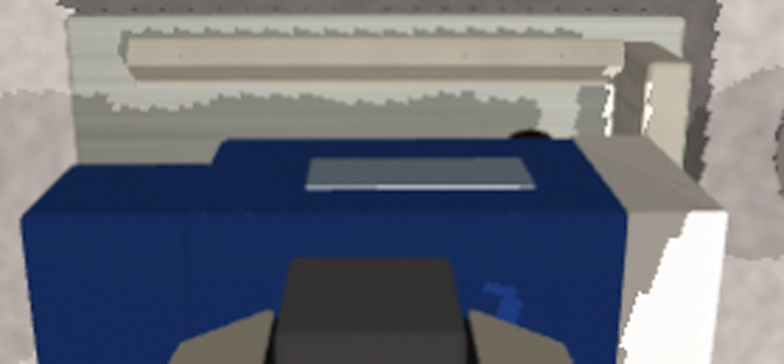

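```bash
python3 - <<'E'
from h import *
s=arm.observe();np.set_printoptions(precision=4,suppress=True)
px=lambda c:((c[0]+.5)/2.8-.5+190,(c[1]+.5)/2.8-.5+130)
W=lambda c,z:at('wrist',px(c),z,s)
a,b=W((68,17),.012),W((683,14),.012);u=(b-a)/np.linalg.norm(b-a);v=np.array([-u[1],u[0],0])
c=(a+b)/2-v*.043;print(c,np.linalg.norm(b-a),np.degrees(np.arctan2(u[1],u[0])))
D=lambda X:((X-c)@u*1000,(X-c)@v*1000)
zt=s['position'][2]-.0559+.055
print('TCP',D(s['position']))
for q in[(727,211),(24,213)]:print('top left corners',D(W(q,zt)))
print('bottom nose',D(W((648,138),zt-.055)),'undercut',D(W((222,140),zt-.055)))
print('stop face',D(W((612,84),.046)) ,'stop top corner',D(W((650,62),.046)))
plan(c[0]-u[0]*.003,c[1]-u[1]*.003,.09,13.8,3)
E
```

```text
[ 0.5566 -0.3165  0.012 ] 0.1735026191554159 14.11265392869677
TCP (np.float64(-2.069191683626131), np.float64(-1.970285168887513))
top left corners (np.float64(63.86302434790289), np.float64(21.544698705797586))
top left corners (np.float64(-65.32031754012581), np.float64(21.846840048051643))
bottom nose (np.float64(64.03129563891017), np.float64(20.91453654476384)) undercut (np.float64(-36.594074789806754), np.float64(20.89466520726064))
stop face (np.float64(59.34694472542695), np.float64(29.931537595141165)) stop top corner (np.float64(68.60066262351698), np.float64(35.53782836762699))
now [ 0.5551 -0.3189  0.1211] head 13.81 w 29.7 F [-0.3 -1.  -6.1] t 12.82 j [ 0.75  0.59 -0.48  1.61  0.31  1.01  0.41] tilt [ 0.003 -0.002 -1.   ]
{"x":-0.03,"y":1.04,"z":0.07,"ry":0.000},
{"x":-0.03,"y":1.04,"z":0.07,"ry":0.000},
{"x":-0.03,"y":1.04,"z":0.07,"ry":0.000},
```

move_arm(
  series=[
    {"x": -0.1,"y": 0.8,"z": 0.2,"rx": 0,"ry": 0,"rz": 0},
    {"x": 0,"y": 1.0,"z": 0,"rx": 0,"ry": 0,"rz": 0},
    {"x": 0,"y": 0.8,"z": 0,"rx": 0,"ry": 0,"rz": 0},
    {"x": 0,"y": 0,"z": 0,"rx": 0,"ry": 0,"rz": 0},
  ],
)

```text
clock: 13.32
position: [0.5533, -0.3167, 0.0927]
ee_rot: [-1.565, -0.191, 0.188]
force: [-0.4, -0.4, -5.5]
width: 0.326
```

```bash
python3 - <<'E'
from h import *
plan(.5546,-.3172,.068,14,3)
im=arm.get_image('wrist');cv2.imwrite('pics/w11.png',im);crop('pics/w11.png','pics/w11c.png',190,130,470,260,2.8)
E
```

```text
now [ 0.5533 -0.3167  0.0927] head 13.83 w 29.9 F [-0.4 -0.4 -5.5] t 13.32 j [ 0.75  0.62 -0.47  1.65  0.33  0.95  0.4 ] tilt [ 0.002 -0.002 -1.   ]
{"x":0.04,"y":0.82,"z":-0.03,"ry":-0.001},
{"x":0.04,"y":0.82,"z":-0.03,"ry":-0.001},
{"x":0.04,"y":0.82,"z":-0.03,"ry":-0.001},
```

View pics/w11c.png

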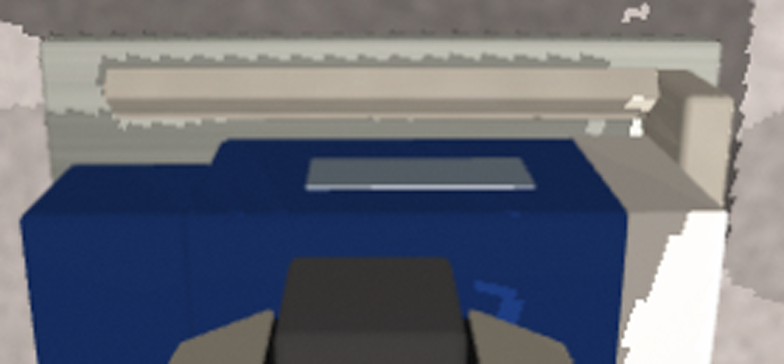

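move_arm(
  series=[
    {"x": 0,"y": 0.7,"z": 0,"rx": 0,"ry": 0,"rz": 0},
    {"x": 0,"y": 0.6,"z": 0,"rx": 0,"ry": 0,"rz": 0},
    {"x": 0,"y": 0.4,"z": 0,"rx": 0,"ry": 0,"rz": 0},
    {"x": 0,"y": 0,"z": 0,"rx": 0,"ry": 0,"rz": 0},
  ],
)

```text
clock: 13.88
position: [0.5541, -0.317, 0.0753]
ee_rot: [-1.565, -0.192, 0.187]
force: [-0.3, 0.7, -5.6]
width: 0.326
```

```bash
python3 - <<'E'
from h import *
plan(.5546,-.3172,.068,14,1)
E
```

```text
now [ 0.5541 -0.317   0.0753] head 13.83 w 30.0 F [-0.3  0.7 -5.6] t 13.88 j [ 0.74  0.64 -0.47  1.66  0.34  0.92  0.39] tilt [ 0.004 -0.002 -1.   ]
{"x":0.05,"y":0.73,"z":-0.03,"ry":-0.003},
```

move_arm(
  series=[
    {"x": 0,"y": 0.4,"z": 0,"rx": 0,"ry": 0,"rz": 0},
    {"x": 0,"y": 0.2,"z": 0,"rx": 0,"ry": 0,"rz": 0},
    {"x": 0,"y": 0.1,"z": 0,"rx": 0,"ry": 0,"rz": 0},
    {"x": 0,"y": 0,"z": 0,"rx": 0,"ry": 0,"rz": 0},
  ],
)

```text
clock: 14.38
position: [0.5545, -0.3172, 0.0684]
ee_rot: [-1.566, -0.193, 0.186]
force: [-0.9, 0.4, -5.6]
width: 0.323
```

```bash
python3 - <<'E'
from h import *
plan(.5546,-.3172,.068,14,1)
im=arm.get_image('wrist');cv2.imwrite('pics/w12.png',im);crop('pics/w12.png','pics/w12c.png',190,130,470,260,2.8)
E
```

```text
now [ 0.5545 -0.3172  0.0684] head 13.83 w 29.7 F [-0.9  0.4 -5.6] t 14.38 j [ 0.74  0.65 -0.46  1.67  0.35  0.91  0.38] tilt [ 0.005 -0.003 -1.   ]
{"x":0.01,"y":0.04,"z":-0.01,"ry":-0.003},
```

View pics/w12c.png

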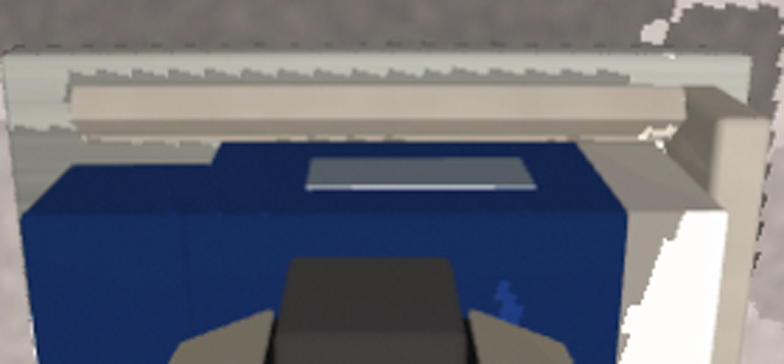

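move_arm(
  series=[
    {"x": 0,"y": 0.2,"z": 0,"rx": 0,"ry": 0,"rz": 0},
    {"x": 0,"y": 0.1,"z": 0,"rx": 0,"ry": 0,"rz": 0},
    {"x": 0,"y": 0,"z": 0,"rx": 0,"ry": 0,"rz": 0},
  ],
)

```text
clock: 14.8
position: [0.5546, -0.3173, 0.0683]
ee_rot: [-1.567, -0.193, 0.186]
force: [-1.6, 1.0, -4.3]
width: 0.323
```

move_arm(
  series=[
    {"x": 0,"y": 0.2,"z": 0,"rx": 0,"ry": 0,"rz": 0},
    {"x": 0,"y": 0.0,"z": 0,"rx": 0,"ry": 0,"rz": 0},
  ],
)

```text
clock: 15.05
position: [0.5547, -0.3173, 0.0682]
ee_rot: [-1.568, -0.193, 0.186]
force: [-1.9, 0.6, -3.0]
width: 0.32
```

move_arm(
  series=[
    {"x": 0.2,"y": 0.2,"z": 0,"rx": 0,"ry": 0,"rz": 0},
    {"x": 0.2,"y": 0.1,"z": 0,"rx": 0,"ry": 0,"rz": 0},
    {"x": 0.1,"y": 0.1,"z": 0,"rx": 0,"ry": 0,"rz": 0},
  ],
)

```text
clock: 15.42
position: [0.5553, -0.3174, 0.0681]
ee_rot: [-1.571, -0.186, 0.19]
force: [-8.3, 3.1, 12.0]
width: 0.327
```

```bash
python3 - <<'E'
from h import *
plan(.5546,-.3172,.068,14,1)
im=arm.get_image('wrist');cv2.imwrite('pics/w13.png',im);crop('pics/w13.png','pics/w13c.png',190,130,470,260,2.8)
E
```

```text
now [ 0.5553 -0.3174  0.0681] head 13.71 w 30.0 F [-8.3  3.1 12. ] t 15.43 j [ 0.73  0.65 -0.46  1.66  0.35  0.91  0.37] tilt [-0.002 -0.008 -1.   ]
{"x":-0.06,"y":0.01,"z":0.04,"ry":-0.005},
```

View pics/w13c.png

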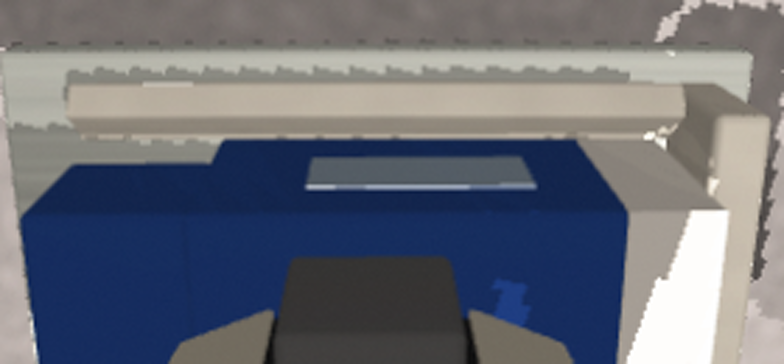

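```bash
python3 - <<'E'
from h import *
s=arm.observe();np.set_printoptions(precision=4,suppress=True)
px=lambda c:((c[0]+.5)/2.8-.5+190,(c[1]+.5)/2.8-.5+130)
W=lambda c,z:at('wrist',px(c),z,s)
a,b=W((4,53),.012),W((750,54),.012);u=(b-a)/np.linalg.norm(b-a);v=np.array([-u[1],u[0],0])
c=(a+b)/2-v*.043;print(c,np.linalg.norm(b-a),np.degrees(np.arctan2(u[1],u[0])))
D=lambda X:((X-c)@u*1000,(X-c)@v*1000)
print('TCP',D(s['position']))
for q in[(726,211),(24,213)]:print('top left corners',D(W(q,.067)))
print('stop top corner',D(W((718,122),.046)),D(W((714,190),.046)))
E
```

```text
[ 0.5565 -0.3169  0.012 ] 0.17270885076887862 13.717033366243317
TCP (np.float64(-1.3563346849101674), np.float64(-0.254985203223984))
top left corners (np.float64(64.1321023026083), np.float64(23.706635238715446))
top left corners (np.float64(-64.9265198686171), np.float64(23.053802531196613))
stop top corner (np.float64(68.33371285371759), np.float64(35.253481141402425)) (np.float64(69.0587684704136), np.float64(20.94640881706924))
```

move_arm(
  series=[
    {"x": 0,"y": -0.1,"z": 0,"rx": 0,"ry": 0,"rz": 0},
    {"x": 0,"y": 0,"z": 0,"rx": 0,"ry": 0,"rz": 0},
  ],
)

```text
clock: 15.72
position: [0.5556, -0.3173, 0.0687]
ee_rot: [-1.57, -0.186, 0.19]
force: [-1.7, -0.0, -4.8]
width: 0.324
```

move_arm(
  series=[
    {"x": 0,"y": 0,"z": 0,"rx": 0,"ry": 0,"rz": 0},
    {"x": 0,"y": 0,"z": 0,"rx": 0,"ry": 0,"rz": 0},
    {"x": 0,"y": 0,"z": 0,"rx": 0,"ry": 0,"rz": 0},
    {"x": 0,"y": -0.5,"z": 0,"rx": 0,"ry": 0,"rz": 0},
  ],
  jaw=5.6,
)

```text
clock: 16.23
position: [0.5573, -0.3177, 0.0741]
ee_rot: [-1.571, -0.188, 0.188]
force: [-0.3, 0.2, 0.5]
width: 0.61
```

```bash
python3 - <<'E'
from h import *
plan(.5546,-.3172,.2,14,1)
im=arm.get_image('wrist');cv2.imwrite('pics/w14.png',im)
E
```

```text
now [ 0.5573 -0.3177  0.0741] head 13.71 w 56.0 F [-0.3  0.2  0.5] t 16.23 j [ 0.73  0.64 -0.46  1.66  0.35  0.92  0.38] tilt [ 0.001 -0.009 -1.   ]
{"x":-0.25,"y":-12.59,"z":0.11,"ry":-0.005},
```

View pics/w14.png

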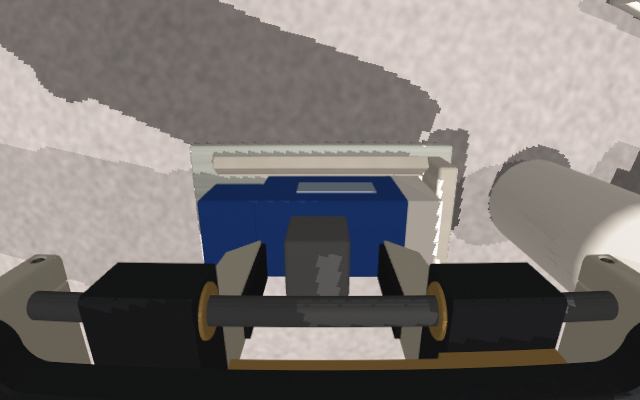

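move_arm(
  series=[
    {"x": 0,"y": -2,"z": 0,"rx": 0,"ry": 0,"rz": 0},
    {"x": 0,"y": -4,"z": 0,"rx": 0,"ry": 0,"rz": 0},
    {"x": 0,"y": -5,"z": 0,"rx": 0,"ry": 0,"rz": 0},
    {"x": 0,"y": -5,"z": 0,"rx": 0,"ry": 0,"rz": 0},
    {"x": 0,"y": -4,"z": 0,"rx": 0,"ry": 0,"rz": 0},
  ],
)

```text
clock: 16.9
position: [0.556, -0.3153, 0.2792]
ee_rot: [-1.569, -0.187, 0.19]
force: [0.7, -0.9, 0.4]
width: 0.609
```

```bash
python3 - <<'E'
from h import *
np.set_printoptions(precision=4,suppress=True)
def tri(a,b):
    o1,v1=ray('top',a);o2,v2=ray('scene',b)
    A=np.array([v1,-v2]).T;k=np.linalg.lstsq(A,o2-o1,rcond=None)[0]
    return o1+v1*k[0],o2+v2*k[1]
t=lambda c:((c[0]+.5)/4-.5+290,(c[1]+.5)/4-.5+95)
s=lambda c:((c[0]+.5)/6-.5+220,(c[1]+.5)/6-.5+150)
print(tri(t((404,500)),s((99,163))))
print(tri(t((251,468)),s((347,153))))
print(tri((362.5,246),s((167,90))))
plan(.4824,-.0337,.26,10,8)
cv2.imwrite('pics/t15.png',arm.get_image('top'))
cv2.imwrite('pics/s15.png',arm.get_image('scene'))
crop('pics/s15.png','pics/s15c.png',130,230,280,340,5)
E
```

```text
(array([ 0.4563, -0.1225,  0.1615]), array([ 0.4561, -0.1228,  0.1615]))
(array([ 0.4823, -0.0335,  0.1373]), array([ 0.4824, -0.0334,  0.1373]))
(array([ 0.3983, -0.0557,  0.1246]), array([ 0.3964, -0.0589,  0.1247]))
now [ 0.556  -0.3153  0.2792] head 13.75 w 55.9 F [ 0.7 -0.9  0.4] t 16.9 j [ 0.76  0.47 -0.51  1.41  0.24  1.32  0.47] tilt [-0.001 -0.007 -1.   ]
{"x":-0.06,"y":0.24,"z":3.64,"ry":0.008},
{"x":-0.09,"y":0.24,"z":3.64,"ry":0.008},
{"x":-0.12,"y":0.24,"z":3.64,"ry":0.008},
{"x":-0.15,"y":0.24,"z":3.64,"ry":0.008},
{"x":-0.18,"y":0.24,"z":3.63,"ry":0.008},
{"x":-0.21,"y":0.24,"z":3.63,"ry":0.008},
{"x":-0.23,"y":0.24,"z":3.63,"ry":0.008},
{"x":-0.26,"y":0.24,"z":3.63,"ry":0.008},
```

View pics/s15c.png

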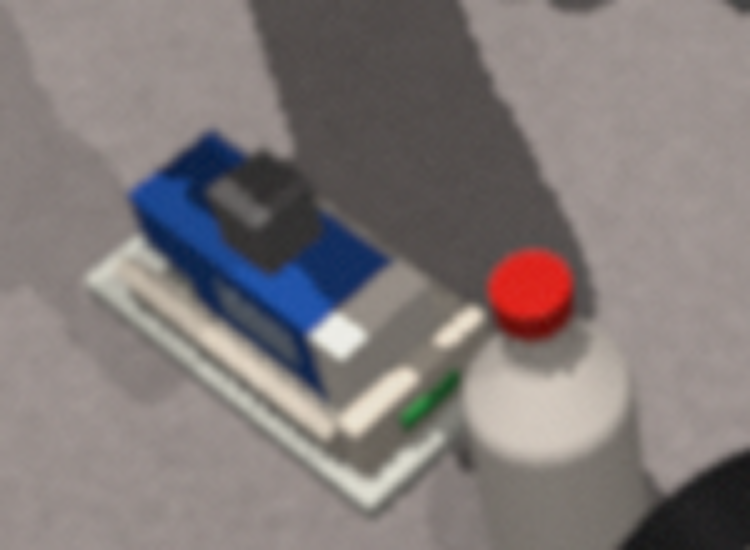

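move_arm(
  series=[
    {"x": 0,"y": 0.2,"z": 3.6,"rx": 0,"ry": 0.01,"rz": 0},
    {"x": -0.1,"y": 0.2,"z": 3.6,"rx": 0,"ry": 0.01,"rz": 0},
    {"x": -0.1,"y": 0.2,"z": 3.6,"rx": 0,"ry": 0.01,"rz": 0},
    {"x": -0.2,"y": 0.2,"z": 3.6,"rx": 0,"ry": 0.01,"rz": 0},
    {"x": -0.2,"y": 0.2,"z": 3.6,"rx": 0,"ry": 0.01,"rz": 0},
    {"x": -0.2,"y": 0.2,"z": 3.6,"rx": 0,"ry": 0.01,"rz": 0},
    {"x": -0.2,"y": 0.2,"z": 3.3,"rx": 0,"ry": 0.01,"rz": 0},
    {"x": -0.2,"y": 0.2,"z": 2.2,"rx": 0,"ry": 0,"rz": 0},
    {"x": 0,"y": 0,"z": 0,"rx": 0,"ry": 0,"rz": 0},
  ],
  jaw=4.5,
)

```text
clock: 18.12
position: [0.4881, -0.045, 0.2619]
ee_rot: [-1.579, -0.137, 0.127]
force: [-0.1, -0.4, -0.6]
width: 0.488
```

```bash
python3 - <<'E'
from h import *
s=arm.observe()
plan(.4823,-.0334,.17,10,3)
im=arm.get_image('wrist');cv2.imwrite('pics/w16.png',im)
for z in (.138,.083,.078): print(proj('wrist',(.4823,-.0334,z),s))
E
```

```text
now [ 0.4881 -0.045   0.2619] head 9.62 w 44.8 F [-0.1 -0.4 -0.6] t 18.12 j [ 0.5   0.23 -0.63  1.79  0.16  1.16 -0.02] tilt [ 0.008 -0.012 -1.   ]
{"x":-0.13,"y":3.06,"z":0.41,"ry":-0.002},
{"x":-0.12,"y":3.06,"z":0.41,"ry":-0.002},
{"x":-0.12,"y":3.06,"z":0.41,"ry":-0.002},
[316.50099905 169.50436824]
[317.07584165 156.35676417]
[317.1197898  155.35292698]
```

View pics/w16.png

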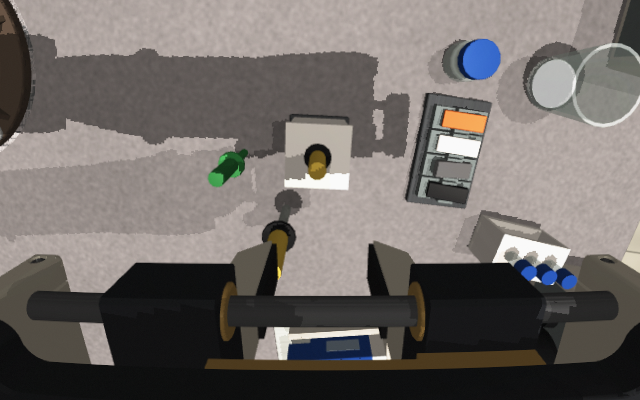

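```bash
python3 -c "
from h import *
crop('pics/w16.png','pics/w16c.png',400,85,500,215,4.5)"
```

```text
(no output)
```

View pics/w16c.png

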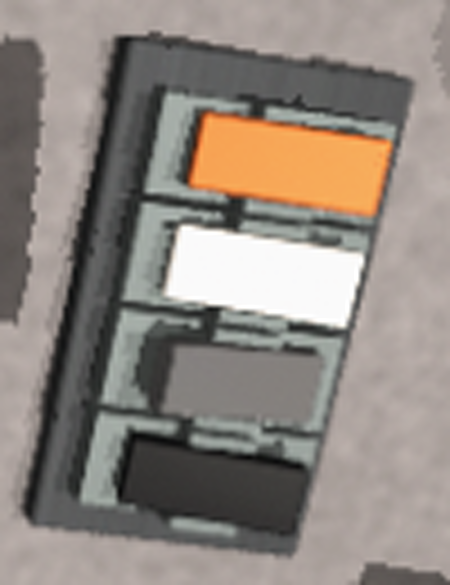

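move_arm(
  series=[
    {"x": -0.2,"y": 1.5,"z": 0.5,"rx": 0.012,"ry": 0,"rz": 0.006},
    {"x": -0.2,"y": 2.5,"z": 0.5,"rx": 0,"ry": 0,"rz": 0},
    {"x": 0,"y": 2.0,"z": 0.2,"rx": 0,"ry": 0,"rz": 0},
    {"x": 0,"y": 1.0,"z": 0,"rx": 0,"ry": 0,"rz": 0},
    {"x": 0,"y": 0,"z": 0,"rx": 0,"ry": 0,"rz": 0},
  ],
)

```text
clock: 18.8
position: [0.482, -0.0396, 0.1863]
ee_rot: [-1.567, -0.122, 0.128]
force: [-0.5, 0.5, -1.1]
width: 0.488
```

```bash
python3 - <<'E'
from h import *
s=arm.observe()
plan(.4823,-.0334,.14,10,3)
im=arm.get_image('wrist');cv2.imwrite('pics/w17.png',im)
for z in (.138,.083,.078): print(proj('wrist',(.4823,-.0334,z),s))
E
```

```text
now [ 0.482  -0.0396  0.1863] head 9.1 w 44.8 F [-0.5  0.5 -1.1] t 18.8 j [ 0.47  0.31 -0.62  1.91  0.21  1.   -0.08] tilt [-0.004  0.    -1.   ]
{"x":0.04,"y":1.54,"z":0.20,"ry":-0.005},
{"x":0.04,"y":1.54,"z":0.20,"ry":-0.005},
{"x":0.04,"y":1.54,"z":0.20,"ry":-0.005},
[323.7286548 207.499883 ]
[323.74015799 184.98983208]
[323.74095796 183.35003739]
```

View pics/w17.png

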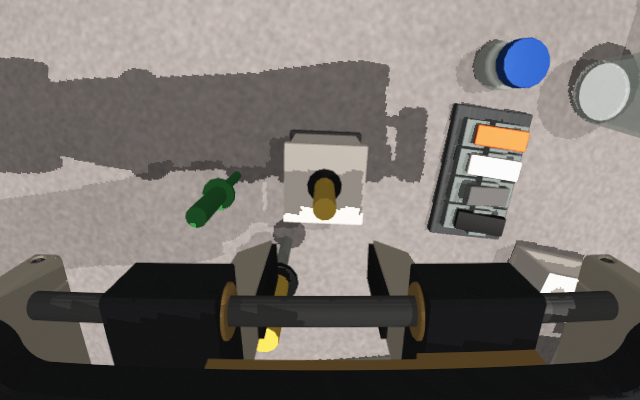

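move_arm(
  series=[
    {"x": 0.1,"y": 1.0,"z": 0.3,"rx": 0,"ry": 0,"rz": -0.004},
    {"x": 0,"y": 1.2,"z": 0.2,"rx": 0,"ry": 0,"rz": 0},
    {"x": 0,"y": 0.8,"z": 0,"rx": 0,"ry": 0,"rz": 0},
    {"x": 0,"y": 0,"z": 0,"rx": 0,"ry": 0,"rz": 0},
  ],
)

```text
clock: 19.35
position: [0.4834, -0.0343, 0.1557]
ee_rot: [-1.567, -0.127, 0.122]
force: [-0.2, -0.5, -0.3]
width: 0.489
```

```bash
python3 - <<'E'
from h import *
s=arm.observe()
plan(.482,-.0345,.084,9,3)
im=arm.get_image('wrist');cv2.imwrite('pics/w18.png',im)
for z in (.138,.083,.078): print(proj('wrist',(.482,-.0345,z),s))
E
```

```text
now [ 0.4834 -0.0343  0.1557] head 9.07 w 44.9 F [-0.2 -0.5 -0.3] t 19.35 j [ 0.45  0.34 -0.61  1.95  0.24  0.92 -0.12] tilt [ 0.003  0.001 -1.   ]
{"x":-0.05,"y":2.39,"z":0.00,"ry":0.000},
{"x":-0.05,"y":2.39,"z":0.00,"ry":0.000},
{"x":-0.05,"y":2.39,"z":0.00,"ry":0.000},
[318.93550371 234.91539948]
[319.4073891  204.35910073]
[319.44102088 202.18838814]
```

View pics/w18.png

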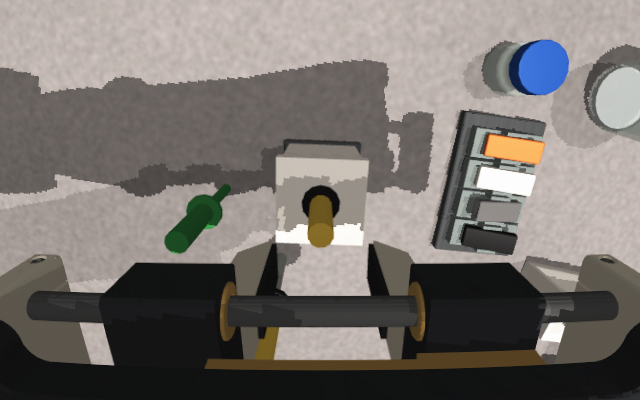

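move_arm(
  series=[
    {"x": -0.1,"y": 1.5,"z": 0,"rx": 0,"ry": 0,"rz": 0.003},
    {"x": 0,"y": 2.0,"z": 0,"rx": 0,"ry": 0,"rz": 0},
    {"x": 0,"y": 1.5,"z": 0,"rx": 0,"ry": 0,"rz": 0},
    {"x": 0,"y": 1.0,"z": 0,"rx": 0,"ry": 0,"rz": 0},
    {"x": 0,"y": 0.4,"z": 0,"rx": 0,"ry": 0,"rz": 0},
    {"x": 0,"y": 0,"z": 0,"rx": 0,"ry": 0,"rz": 0},
  ],
)

```text
clock: 20.15
position: [0.4831, -0.0345, 0.0885]
ee_rot: [-1.567, -0.125, 0.123]
force: [-0.1, -0.1, -0.1]
width: 0.487
```

```bash
python3 - <<'E'
from h import *
s=arm.observe()
plan(.482,-.0345,.084,9,1)
im=arm.get_image('wrist');cv2.imwrite('pics/w19.png',im)
cv2.imwrite('pics/s19.png',arm.get_image('scene'))
crop('pics/s19.png','pics/s19c.png',220,120,340,240,5)
E
```

```text
now [ 0.4831 -0.0345  0.0885] head 9.06 w 44.7 F [-0.1 -0.1 -0.1] t 20.15 j [ 0.4   0.43 -0.57  2.02  0.33  0.78 -0.2 ] tilt [ 0.001  0.    -1.   ]
{"x":-0.11,"y":0.45,"z":0.02,"ry":0.001},
```

View pics/w19.png

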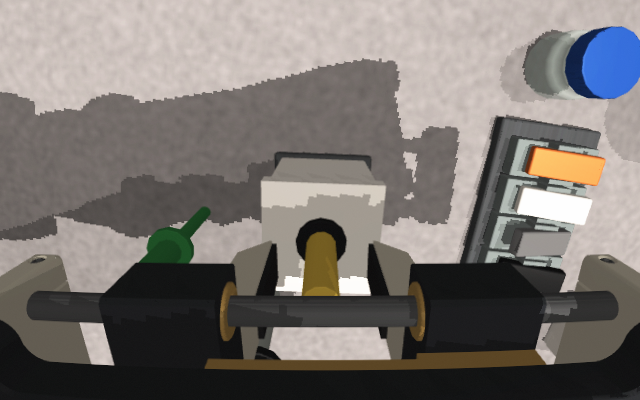

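View pics/s19c.png

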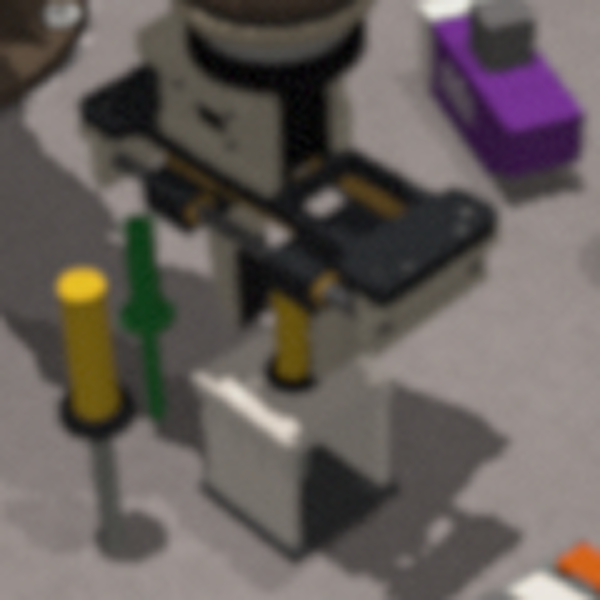

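move_arm(
  series=[
    {"x": -0.1,"y": 0.3,"z": 0,"rx": 0,"ry": 0,"rz": 0},
    {"x": 0,"y": 0,"z": 0,"rx": 0,"ry": 0,"rz": 0},
  ],
)

```text
clock: 20.5
position: [0.4828, -0.0347, 0.0865]
ee_rot: [-1.568, -0.126, 0.121]
force: [-1.2, 0.4, -0.1]
width: 0.49
```

move_arm(
  series=[
    {"x": 0,"y": 0,"z": 0,"rx": 0,"ry": 0,"rz": 0},
    {"x": 0,"y": 0,"z": 0,"rx": 0,"ry": 0,"rz": 0},
    {"x": 0,"y": 0,"z": 0,"rx": 0,"ry": 0,"rz": 0},
    {"x": 0,"y": 0,"z": 0,"rx": 0,"ry": 0,"rz": 0},
  ],
  jaw=0.8,
  newtons=35,
)

```text
clock: 21.0
position: [0.483, -0.0348, 0.0868]
ee_rot: [-1.568, -0.127, 0.121]
force: [-1.0, -0.6, -0.9]
width: 0.169
```

```bash
python3 - <<'E'
from h import *
s=arm.observe()
plan(.482,-.0345,.18,9,3)
np.set_printoptions(precision=4,suppress=True)
print(s['position'])
E
```

```text
now [ 0.483  -0.0348  0.0868] head 9.03 w 15.5 F [-1.  -0.6 -0.9] t 21.0 j [ 0.4   0.43 -0.57  2.03  0.33  0.77 -0.21] tilt [ 0.004 -0.    -1.   ]
{"x":-0.03,"y":-3.11,"z":0.01,"ry":0.000},
{"x":-0.03,"y":-3.11,"z":0.01,"ry":0.000},
{"x":-0.03,"y":-3.11,"z":0.01,"ry":0.000},
[ 0.483  -0.0348  0.0868]
```

move_arm(
  series=[
    {"x": 0,"y": -1.0,"z": 0,"rx": 0,"ry": 0,"rz": 0},
    {"x": 0,"y": -2.0,"z": 0,"rx": 0,"ry": 0,"rz": 0},
    {"x": 0,"y": -3.0,"z": 0,"rx": 0,"ry": 0,"rz": 0},
    {"x": 0,"y": -3.0,"z": 0,"rx": 0,"ry": 0,"rz": 0},
    {"x": 0,"y": -1.0,"z": 0,"rx": 0,"ry": 0,"rz": 0},
    {"x": 0,"y": 0,"z": 0,"rx": 0,"ry": 0,"rz": 0},
  ],
)

```text
clock: 21.75
position: [0.4822, -0.0344, 0.1915]
ee_rot: [-1.567, -0.127, 0.122]
force: [-0.3, 0.9, -0.8]
width: 0.17
```

```bash
python3 - <<'E'
from h import *
np.set_printoptions(precision=4,suppress=True)
s0=dict(position=np.array([.4881,-.045,.2619]),ee_rot=np.array([-1.579,-.137,.127]))
px=lambda c:((c[0]+.5)/4.5-.5+400,(c[1]+.5)/4.5-.5+85)
q=[at('wrist',px(c),z,s0) for c,z in[((205,112),.0329),((392,138),.0443),((375,215),.0443),((190,188),.0329)]]
for x in q:print(x)
m=np.mean(q,0);d=(q[1]+q[2]-q[0]-q[3])[:2];print('centre',m,'len',np.linalg.norm(d)/2,np.degrees(np.arctan2(d[1],d[0])))
u=d/np.linalg.norm(d);print('press',m[:2]+u*.018)
b=[at('wrist',px(c),.012,s0) for c in[(115,38),(412,78),(295,552),(28,522)]];print('bank',b)
plan(.482,-.0345,.18,9,3)
im=arm.get_image('wrist');cv2.imwrite('pics/w20.png',im)
E
```

```text
[0.6149 0.0326 0.0329]
[0.6581 0.0353 0.0443]
[0.6594 0.0165 0.0443]
[0.6161 0.0139 0.0329]
centre [0.6371 0.0246 0.0386] len 0.043328650600537505 3.4725120642505116
press [0.6551 0.0257]
bank [array([0.5944, 0.0462, 0.012 ]), array([0.6742, 0.0509, 0.012 ]), array([ 0.6811, -0.0808,  0.012 ]), array([ 0.6032, -0.0848,  0.012 ])]
now [ 0.4822 -0.0344  0.1915] head 9.08 w 15.6 F [-0.3  0.9 -0.8] t 21.75 j [ 0.47  0.3  -0.63  1.9   0.21  1.   -0.09] tilt [ 0.004  0.    -1.   ]
{"x":-0.01,"y":0.38,"z":-0.00,"ry":0.000},
{"x":-0.01,"y":0.38,"z":-0.00,"ry":0.000},
{"x":-0.01,"y":0.38,"z":-0.00,"ry":0.000},
```

View pics/w20.png

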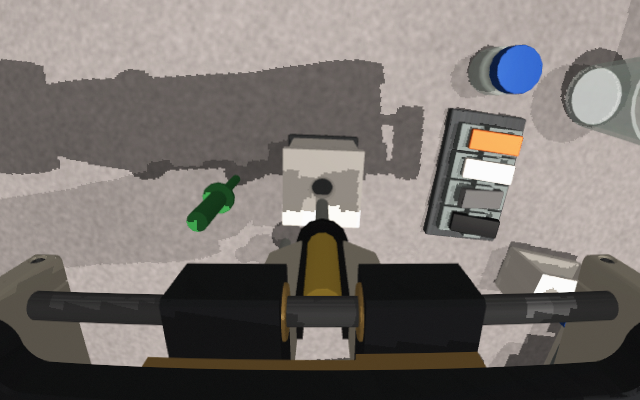

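move_arm(
  series=[
    {"x": 2.5,"y": 0.3,"z": 0.5,"rx": 0,"ry": 0,"rz": 0},
    {"x": 4.0,"y": 0.5,"z": 0.7,"rx": 0,"ry": 0,"rz": 0},
    {"x": 4.0,"y": 0.5,"z": 0.7,"rx": 0,"ry": 0,"rz": 0},
    {"x": 3.5,"y": 0.5,"z": 0.6,"rx": 0,"ry": 0,"rz": 0},
    {"x": 1.5,"y": 0.2,"z": 0.3,"rx": 0,"ry": 0,"rz": 0},
    {"x": 0,"y": 0,"z": 0,"rx": 0,"ry": 0,"rz": 0},
  ],
)

```text
clock: 22.55
position: [0.63, 0.0175, 0.1617]
ee_rot: [-1.569, -0.116, 0.131]
force: [-0.4, -0.2, 0.3]
width: 0.167
```

```bash
python3 - <<'E'
from h import *
s=arm.observe()
plan(.6545,.025,.135,9,3)
im=arm.get_image('wrist');cv2.imwrite('pics/w21.png',im)
print(proj('wrist',(.6551,.0257,.043),s))
E
```

```text
now [0.63   0.0175 0.1617] head 9.02 w 15.3 F [-0.4 -0.2  0.3] t 22.55 j [ 0.26  0.56 -0.57  1.58  0.33  1.11 -0.23] tilt [-0.01  -0.002 -1.   ]
{"x":0.85,"y":0.89,"z":0.12,"ry":0.000},
{"x":0.85,"y":0.89,"z":0.12,"ry":0.000},
{"x":0.85,"y":0.89,"z":0.12,"ry":0.000},
[354.06124385 182.22642147]
```

View pics/w21.png

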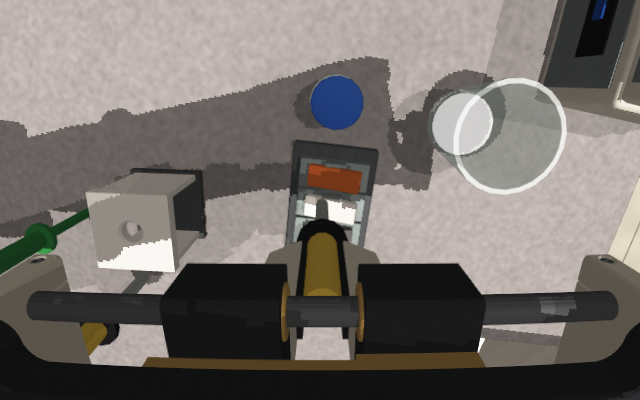

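move_arm(
  series=[
    {"x": 1.2,"y": 0.5,"z": 0.2,"rx": 0,"ry": 0,"rz": -0.01},
    {"x": 1.0,"y": 0.5,"z": 0.15,"rx": 0,"ry": 0,"rz": 0},
    {"x": 0.2,"y": 0.2,"z": 0,"rx": 0,"ry": 0,"rz": 0},
    {"x": 0,"y": 0,"z": 0,"rx": 0,"ry": 0,"rz": 0},
  ],
)

```text
clock: 23.1
position: [0.6524, 0.023, 0.1494]
ee_rot: [-1.57, -0.122, 0.122]
force: [-0.4, -0.1, -1.0]
width: 0.167
```

```bash
python3 - <<'E'
from h import *
s=arm.observe()
plan(.6545,.025,.12,9,3)
R=Ro.from_rotvec(s['ee_rot']).as_matrix();print('tip',s['position']+R[:,1]*.0738)
im=arm.get_image('wrist');cv2.imwrite('pics/w22.png',im)
crop('pics/w22.png','pics/w22c.png',240,130,420,250,4)
print(proj('wrist',(.6551,.0257,.043),s))
E
```

```text
now [0.6524 0.023  0.1494] head 8.93 w 15.4 F [-0.4 -0.1 -1. ] t 23.1 j [ 0.24  0.6  -0.56  1.54  0.35  1.1  -0.25] tilt [ 0.    -0.002 -1.   ]
{"x":0.08,"y":0.98,"z":0.05,"ry":-0.000},
{"x":0.08,"y":0.98,"z":0.05,"ry":-0.000},
{"x":0.08,"y":0.98,"z":0.05,"ry":-0.000},
tip [0.65242447 0.02284575 0.07559483]
[325.49748565 188.1897461 ]
```

View pics/w22c.png

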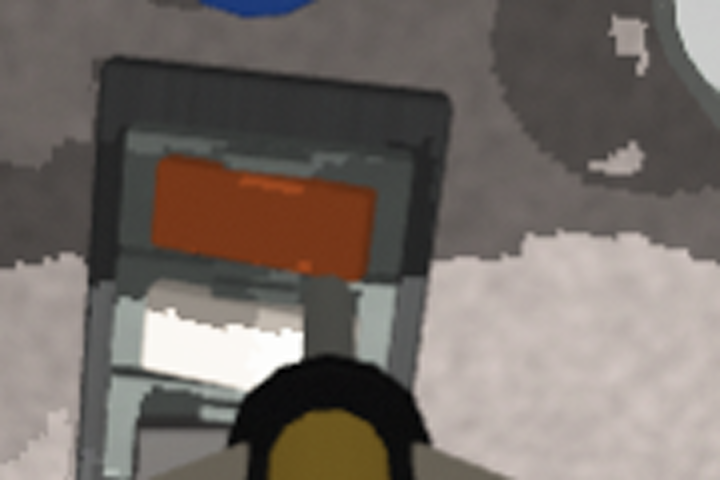

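move_arm(
  series=[
    {"x": 0.2,"y": 0.8,"z": 0.15,"rx": 0,"ry": 0,"rz": 0},
    {"x": 0.1,"y": 1.0,"z": 0.1,"rx": 0,"ry": 0,"rz": 0},
    {"x": 0,"y": 0.5,"z": 0,"rx": 0,"ry": 0,"rz": 0},
    {"x": 0,"y": 0,"z": 0,"rx": 0,"ry": 0,"rz": 0},
  ],
)

```text
clock: 23.65
position: [0.6546, 0.0259, 0.1247]
ee_rot: [-1.57, -0.122, 0.123]
force: [-0.7, -0.8, -0.2]
width: 0.169
```

```bash
python3 - <<'E'
from h import *
s=arm.observe()
plan(.6545,.025,.108,9,3)
R=Ro.from_rotvec(s['ee_rot']).as_matrix();print('tip',s['position']+R[:,1]*.0738)
im=arm.get_image('wrist');cv2.imwrite('pics/w23.png',im)
crop('pics/w23.png','pics/w23c.png',240,130,420,250,4)
E
```

```text
now [0.6546 0.0259 0.1247] head 8.93 w 15.5 F [-0.7 -0.8 -0.2] t 23.65 j [ 0.22  0.63 -0.55  1.56  0.36  1.05 -0.26] tilt [-0.    -0.003 -1.   ]
{"x":-0.01,"y":0.56,"z":-0.03,"ry":-0.000},
{"x":-0.01,"y":0.56,"z":-0.03,"ry":-0.000},
{"x":-0.01,"y":0.56,"z":-0.03,"ry":-0.000},
tip [0.65455827 0.02569284 0.05088667]
```

View pics/w23c.png

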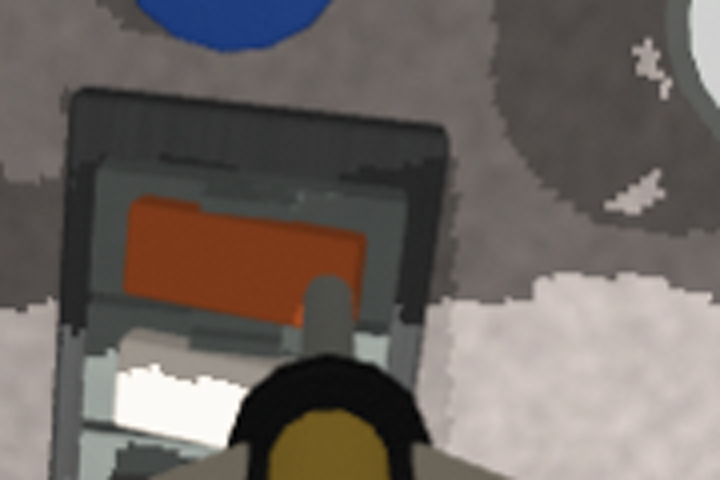

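move_arm(
  series=[
    {"x": 0,"y": 0.6,"z": 0,"rx": 0,"ry": 0,"rz": 0},
    {"x": 0,"y": 0.5,"z": 0,"rx": 0,"ry": 0,"rz": 0},
    {"x": 0,"y": 0.4,"z": 0,"rx": 0,"ry": 0,"rz": 0},
    {"x": 0,"y": 0.2,"z": 0,"rx": 0,"ry": 0,"rz": 0},
  ],
)

```text
clock: 24.2
position: [0.6568, 0.0261, 0.1086]
ee_rot: [-1.57, -0.126, 0.119]
force: [0.4, -0.4, 1.2]
width: 0.168
```

```bash
python3 - <<'E'
from h import *
s=arm.observe()
plan(.6545,.025,.108,9,1)
E
```

```text
now [0.6568 0.0261 0.1086] head 8.91 w 15.4 F [ 0.4 -0.4  1.2] t 24.2 j [ 0.22  0.64 -0.54  1.58  0.37  1.02 -0.27] tilt [ 0.005 -0.002 -1.   ]
{"x":-0.25,"y":0.06,"z":-0.07,"ry":-0.002},
```

Tip at about 35 mm; pressing on until it resists.

move_arm(
  series=[
    {"x": -0.1,"y": 0.3,"z": 0,"rx": 0,"ry": 0,"rz": 0},
    {"x": 0,"y": 0.3,"z": 0,"rx": 0,"ry": 0,"rz": 0},
    {"x": 0,"y": 0.3,"z": 0,"rx": 0,"ry": 0,"rz": 0},
  ],
)

```text
clock: 24.58
position: [0.6585, 0.0268, 0.107]
ee_rot: [-1.571, -0.131, 0.112]
force: [-7.4, -1.7, 27.1]
width: 0.17
```

```bash
python3 - <<'E'
from h import *
s=arm.observe()
plan(.6545,.025,.108,9,1)
R=Ro.from_rotvec(s['ee_rot']).as_matrix();print('tip',s['position']+R[:,1]*.0738)
im=arm.get_image('wrist');cv2.imwrite('pics/w24.png',im)
crop('pics/w24.png','pics/w24c.png',240,130,420,250,4)
E
```

```text
now [0.6585 0.0268 0.107 ] head 8.87 w 15.6 F [-7.4 -1.7 27.1] t 24.57 j [ 0.22  0.64 -0.54  1.58  0.38  1.01 -0.28] tilt [ 0.012 -0.002 -1.   ]
{"x":-0.42,"y":-0.10,"z":-0.12,"ry":-0.002},
tip [0.65938277 0.02666938 0.03319784]
```

View pics/w24c.png

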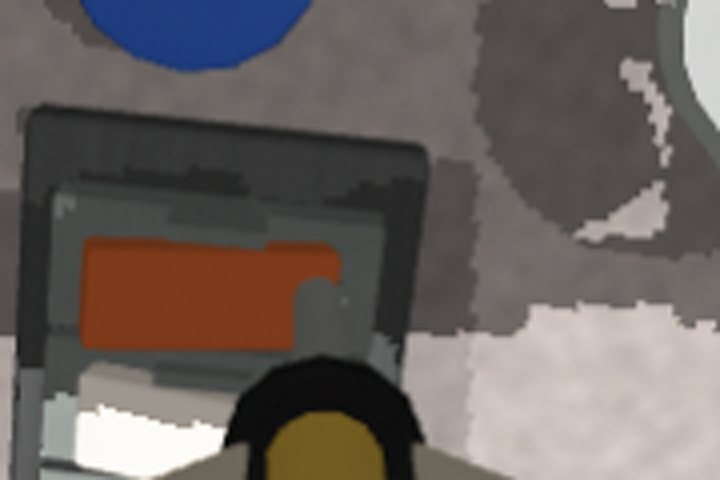

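move_arm(
  series=[
    {"x": -0.1,"y": -0.5,"z": 0,"rx": 0,"ry": 0,"rz": 0},
    {"x": 0,"y": -1.5,"z": 0,"rx": 0,"ry": 0,"rz": 0},
    {"x": 0,"y": -3.0,"z": 0,"rx": 0,"ry": 0,"rz": 0},
    {"x": 0,"y": -3.0,"z": 0,"rx": 0,"ry": 0,"rz": 0},
    {"x": 0,"y": -1.5,"z": 0,"rx": 0,"ry": 0,"rz": 0},
    {"x": 0,"y": 0,"z": 0,"rx": 0,"ry": 0,"rz": 0},
  ],
)

```text
clock: 25.38
position: [0.6544, 0.027, 0.2055]
ee_rot: [-1.571, -0.129, 0.116]
force: [0.0, -1.1, -1.5]
width: 0.165
```

```bash
python3 - <<'E'
from h import *
s=arm.observe()
plan(.482,-.0345,.20,9,4)
im=arm.get_image('wrist');cv2.imwrite('pics/w25.png',im)
crop('pics/w25.png','pics/w25c.png',220,90,420,240,4)
E
```

```text
now [0.6544 0.027  0.2055] head 8.91 w 15.1 F [ 0.  -1.1 -1.5] t 25.38 j [ 0.24  0.55 -0.57  1.48  0.32  1.19 -0.23] tilt [ 0.008 -0.003 -1.   ]
{"x":-4.50,"y":0.14,"z":-0.85,"ry":-0.000},
{"x":-4.50,"y":0.14,"z":-0.85,"ry":-0.000},
{"x":-4.50,"y":0.14,"z":-0.85,"ry":-0.000},
{"x":-4.50,"y":0.14,"z":-0.84,"ry":-0.000},
```

View pics/w25c.png

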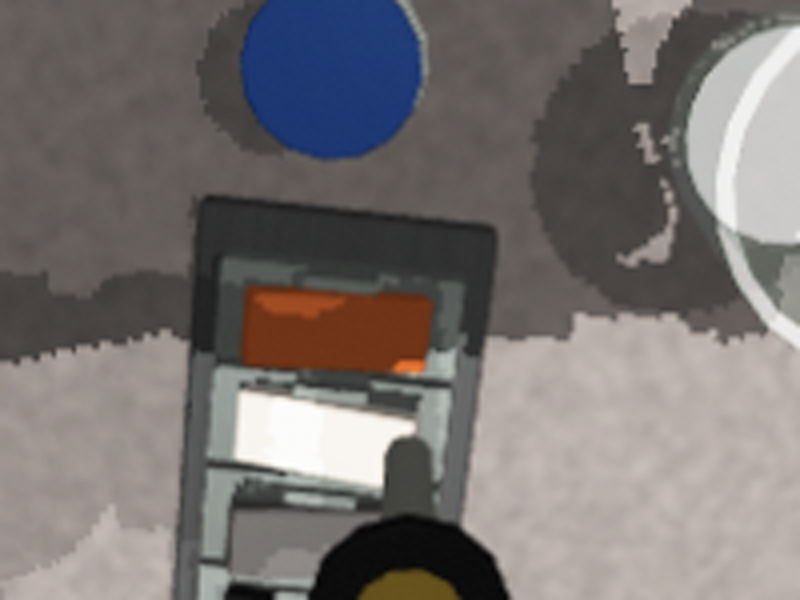

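move_arm(
  series=[
    {"x": -2.5,"y": 0,"z": -0.5,"rx": 0,"ry": 0,"rz": 0.006},
    {"x": -4.0,"y": 0,"z": -0.8,"rx": 0,"ry": 0,"rz": 0},
    {"x": -4.0,"y": 0.2,"z": -0.8,"rx": 0,"ry": 0,"rz": 0},
    {"x": -4.0,"y": 0.2,"z": -0.8,"rx": 0,"ry": 0,"rz": 0},
    {"x": -2.0,"y": 0.2,"z": -0.4,"rx": 0,"ry": 0,"rz": 0},
    {"x": 0,"y": 0,"z": 0,"rx": 0,"ry": 0,"rz": 0},
  ],
)

```text
clock: 26.18
position: [0.4865, -0.034, 0.19]
ee_rot: [-1.57, -0.112, 0.132]
force: [0.4, 0.9, -0.0]
width: 0.171
```

```bash
python3 - <<'E'
from h import *
plan(.483,-.0348,.18,9,2)
E
```

```text
now [ 0.4865 -0.034   0.19  ] head 8.87 w 15.7 F [ 0.4  0.9 -0. ] t 26.18 j [ 0.46  0.32 -0.63  1.88  0.22  1.02 -0.11] tilt [-0.012 -0.003 -1.   ]
{"x":-0.18,"y":0.50,"z":-0.01,"ry":-0.001},
{"x":-0.18,"y":0.50,"z":-0.01,"ry":-0.001},
```

move_arm(
  series=[
    {"x": -0.3,"y": 0.2,"z": -0.1,"rx": 0.003,"ry": 0,"rz": -0.01},
    {"x": 0,"y": 0,"z": 0,"rx": 0,"ry": 0,"rz": 0},
    {"x": 0,"y": 0,"z": 0,"rx": 0,"ry": 0,"rz": 0},
  ],
)

```text
clock: 26.55
position: [0.4848, -0.0347, 0.187]
ee_rot: [-1.564, -0.12, 0.124]
force: [-0.6, -0.2, -0.1]
width: 0.168
```

```bash
python3 - <<'E'
from h import *
s=arm.observe()
plan(.483,-.0348,.165,9,2)
R=Ro.from_rotvec(s['ee_rot']).as_matrix();t=s['position']+R[:,1]*.0738;print('tip',t,proj('wrist',t,s))
im=arm.get_image('wrist');cv2.imwrite('pics/w26.png',im)
crop('pics/w26.png','pics/w26c.png',250,110,400,250,4)
print(proj('wrist',(.483,-.0345,.078),s))
E
```

```text
now [ 0.4848 -0.0347  0.187 ] head 8.92 w 15.4 F [-0.6 -0.2 -0.1] t 26.55 j [ 0.47  0.31 -0.63  1.9   0.21  1.   -0.1 ] tilt [-0.003  0.003 -1.   ]
{"x":-0.09,"y":1.10,"z":0.01,"ry":-0.001},
{"x":-0.09,"y":1.10,"z":0.01,"ry":-0.001},
tip [ 0.48461862 -0.03445649  0.11322491] [321.60818531 203.87365705]
[319.83962758 190.08692789]
```

View pics/w26c.png

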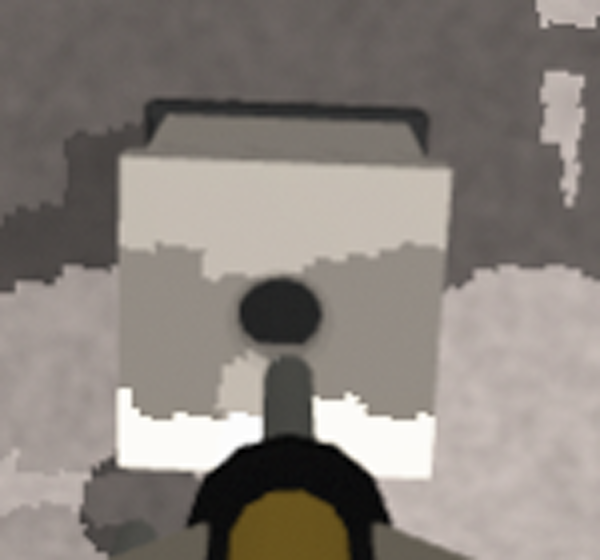

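```bash
python3 - <<'E'
from h import *
s=arm.observe()
t=at('wrist',(322,201.5),.113,s);h=at('wrist',(319.9,187.9),.078,s);print(t,h,h-t)
E
```

```text
[ 0.48455388 -0.0326787   0.113     ] [ 0.48268374 -0.03263449  0.078     ] [-1.87014435e-03  4.42081376e-05 -3.50000000e-02]
```

move_arm(
  series=[
    {"x": -0.2,"y": 0.7,"z": 0,"rx": 0,"ry": 0,"rz": 0},
    {"x": 0,"y": 1.0,"z": 0,"rx": 0,"ry": 0,"rz": 0},
    {"x": 0,"y": 0.5,"z": 0,"rx": 0,"ry": 0,"rz": 0},
    {"x": 0,"y": 0,"z": 0,"rx": 0,"ry": 0,"rz": 0},
  ],
)

```text
clock: 27.1
position: [0.4827, -0.0345, 0.1629]
ee_rot: [-1.564, -0.12, 0.125]
force: [-0.6, 0.7, -0.4]
width: 0.167
```

```bash
python3 - <<'E'
from h import *
s=arm.observe()
plan(.483,-.0348,.165,9,2)
im=arm.get_image('wrist');cv2.imwrite('pics/w27.png',im)
crop('pics/w27.png','pics/w27c.png',250,110,400,250,4)
E
```

```text
now [ 0.4827 -0.0345  0.1629] head 8.96 w 15.3 F [-0.6  0.7 -0.4] t 27.1 j [ 0.46  0.34 -0.62  1.93  0.24  0.95 -0.12] tilt [-0.003  0.003 -1.   ]
{"x":0.01,"y":-0.10,"z":-0.02,"ry":-0.000},
{"x":0.01,"y":-0.10,"z":-0.02,"ry":-0.000},
```

View pics/w27c.png

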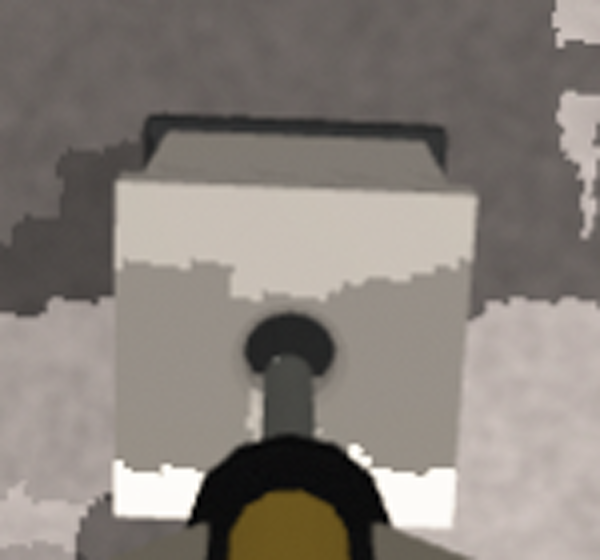

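Tip (crop 288,365) lines up on the hole (289,348), 11 mm above it. Going in.

move_arm(
  series=[
    {"x": 0,"y": 0.7,"z": 0,"rx": 0,"ry": 0,"rz": 0},
    {"x": 0,"y": 1.2,"z": 0,"rx": 0,"ry": 0,"rz": 0},
    {"x": 0,"y": 1.5,"z": 0,"rx": 0,"ry": 0,"rz": 0},
    {"x": 0,"y": 1.2,"z": 0,"rx": 0,"ry": 0,"rz": 0},
    {"x": 0,"y": 0.6,"z": 0,"rx": 0,"ry": 0,"rz": 0},
    {"x": 0,"y": 0,"z": 0,"rx": 0,"ry": 0,"rz": 0},
  ],
)

```text
clock: 27.9
position: [0.4825, -0.0343, 0.1071]
ee_rot: [-1.564, -0.12, 0.126]
force: [-0.1, -0.4, -0.2]
width: 0.166
```

```bash
python3 - <<'E'
from h import *
s=arm.observe()
plan(.483,-.0348,.0868,9,2)
im=arm.get_image('wrist');cv2.imwrite('pics/w28.png',im)
crop('pics/w28.png','pics/w28c.png',220,130,420,280,4)
E
```

```text
now [ 0.4825 -0.0343  0.1071] head 8.96 w 15.3 F [-0.1 -0.4 -0.2] t 27.9 j [ 0.42  0.41 -0.59  2.    0.3   0.82 -0.18] tilt [-0.004  0.004 -1.   ]
{"x":0.02,"y":1.01,"z":-0.03,"ry":-0.000},
{"x":0.02,"y":1.01,"z":-0.03,"ry":-0.000},
```

View pics/w28c.png

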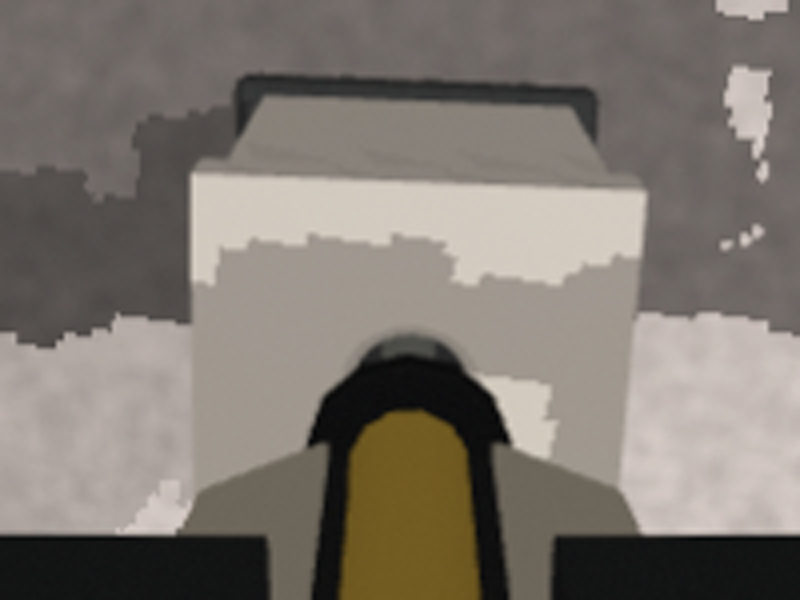

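In the hole, no force. 20 mm more, ending gently.

move_arm(
  series=[
    {"x": 0,"y": 0.7,"z": 0,"rx": 0,"ry": 0,"rz": 0},
    {"x": 0,"y": 0.7,"z": 0,"rx": 0,"ry": 0,"rz": 0},
    {"x": 0,"y": 0.3,"z": 0,"rx": 0,"ry": 0,"rz": 0},
    {"x": 0,"y": 0.2,"z": 0,"rx": 0,"ry": 0,"rz": 0},
    {"x": 0,"y": 0.1,"z": 0,"rx": 0,"ry": 0,"rz": 0},
  ],
)

```text
clock: 28.58
position: [0.4833, -0.0343, 0.0867]
ee_rot: [-1.564, -0.121, 0.124]
force: [-0.6, -0.4, 5.1]
width: 0.171
```

move_arm(
  series=[
    {"x": 0,"y": 0,"z": 0,"rx": 0,"ry": 0,"rz": 0},
    {"x": 0,"y": 0,"z": 0,"rx": 0,"ry": 0,"rz": 0},
    {"x": 0,"y": 0,"z": 0,"rx": 0,"ry": 0,"rz": 0},
    {"x": 0,"y": 0,"z": 0,"rx": 0,"ry": 0,"rz": 0},
  ],
  jaw=4.5,
)

```text
clock: 29.08
position: [0.4838, -0.0342, 0.0872]
ee_rot: [-1.564, -0.122, 0.123]
force: [-0.3, -0.2, -0.3]
width: 0.483
```

move_arm(
  series=[
    {"x": 0,"y": -1.5,"z": 0,"rx": 0,"ry": 0,"rz": 0},
    {"x": 0,"y": -3.0,"z": 0,"rx": 0,"ry": 0,"rz": 0},
    {"x": 0,"y": -4.0,"z": 0,"rx": 0,"ry": 0,"rz": 0},
    {"x": 0,"y": -4.0,"z": 0,"rx": 0,"ry": 0,"rz": 0},
    {"x": 0,"y": -4.0,"z": 0,"rx": 0,"ry": 0,"rz": 0},
    {"x": 0,"y": -2.0,"z": 0,"rx": 0,"ry": 0,"rz": 0},
    {"x": 0,"y": 0,"z": 0,"rx": 0,"ry": 0,"rz": 0},
  ],
)

```text
clock: 29.95
position: [0.4835, -0.0333, 0.2843]
ee_rot: [-1.563, -0.127, 0.122]
force: [0.4, 0.5, 0.2]
width: 0.492
```

```bash
python3 - <<'E'
from h import *
s=arm.observe()
plan(.483,-.0348,.0868,9,1)
cv2.imwrite('pics/w30.png',arm.get_image('wrist'))
cv2.imwrite('pics/s30.png',arm.get_image('scene'))
crop('pics/s30.png','pics/s30c.png',130,130,400,340,2.9)
E
```

```text
now [ 0.4835 -0.0333  0.2843] head 9.09 w 45.2 F [0.4 0.5 0.2] t 29.95 j [ 0.51  0.22 -0.66  1.76  0.14  1.21 -0.02] tilt [ 0.003  0.004 -1.   ]
{"x":-0.08,"y":19.75,"z":-0.14,"ry":0.002},
```

View pics/w30.png

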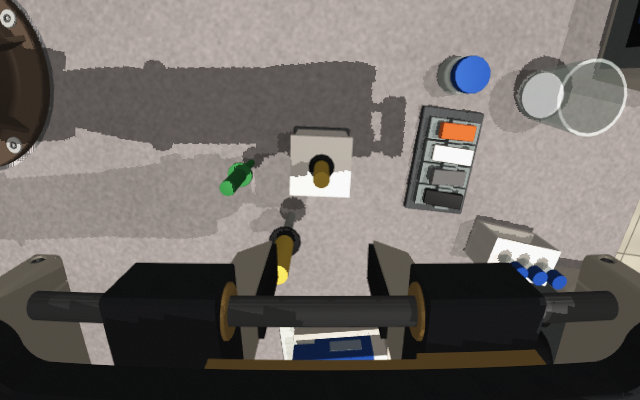

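View pics/s30c.png

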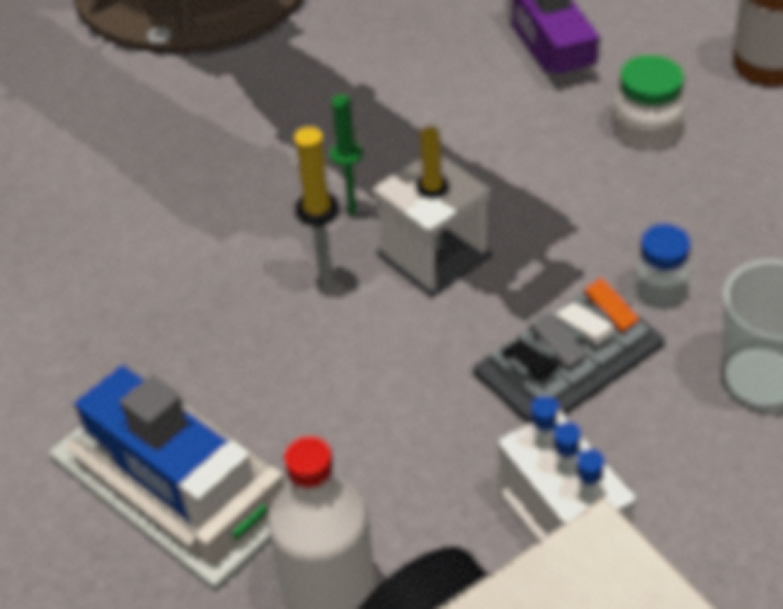

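```bash
python3 -c "
from h import *
crop('pics/w30.png','pics/w30c.png',400,100,490,215,5)
crop('pics/scene0.png','pics/a.png',290,220,365,275,5)
crop('pics/s30.png','pics/b.png',290,220,365,275,5)
cv2.imwrite('pics/ab.png',np.hstack([cv2.imread('pics/a.png'),cv2.imread('pics/b.png')]))"
```

```text
(no output)
```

View pics/w30c.png

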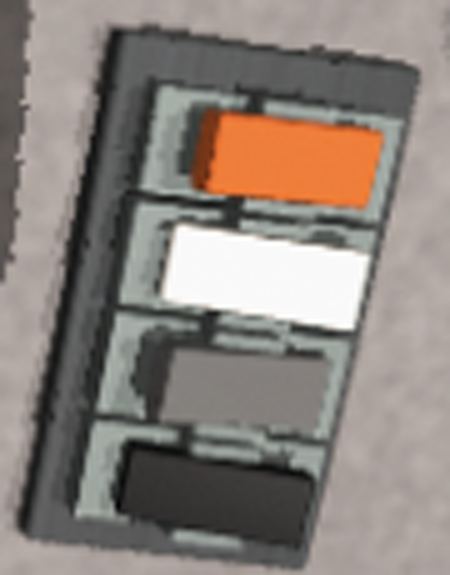

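View pics/ab.png

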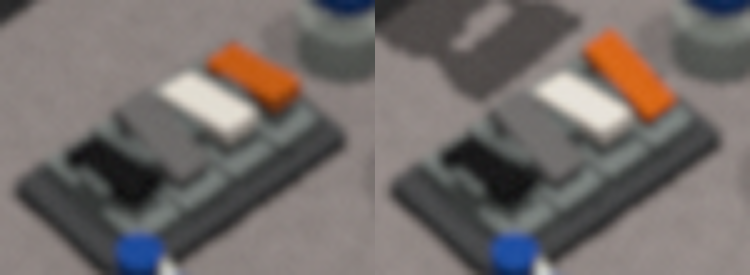

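```bash
python3 -c "
from cell import arm
print(arm.sign_off())"
```

```text
the job is handed in; nothing more can be done
None
```

The job is done and handed in at about 30 s of the 64 s allowed.

- **Cartridge:** The blue cartridge was lowered into the dock until it touched, nudged towards the end stop and released. By my measurement it sits within about 1 mm of the stop and lies flat. I could not see the pin under it, but a green mark by the end stop is visible with the cartridge seated; I took it as a sign the pin is down.
- **Rocker:** I used the smaller yellow stylus, the one in the stand. I pressed the orange rocker with its tip until it stopped at about 27 N. The last pictures show orange tilted like the grey one that is on. White, grey and black look unchanged.
- **Stylus:** It is back upright in the stand, with its collar on the plate at the same height I took it from.
- **Bystanders:** The jar, bottles, pot, beaker, rack and look-alikes appear where they were. I judged this by eye from the pictures.

**Disagreement with the description:** The first grasp closed on nothing above the cartridge's boss. The fingertips turned out to be about 10 mm behind the reported TCP, not 19 mm ahead of it as described. I corrected the grasp heights from the pictures, and nothing was disturbed.

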